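# Stack the sample tins and hold the clip open round the record card

## Task

Make up the sample carrier: stand the wide steel tin in the middle of the blue round plate, then the narrow green-lidded tin in the middle on top of it, and let go of both. Then take the orange spring clip by its handles, squeeze it wide open, and finish while still holding it open, level and clear of the table, its gaping jaws round the upright edge of the record card that faces the robot, about half-way up and well inside the jaws but without touching the card, so that a colleague can slip a note in. Leave the other things on the table alone.

Things in the scene. Friction and masses are not known exactly. Their poses are not given: they have to be found in the camera images.
- wide_tin_center (a point): wide round flat tin, plain steel, 60 mm across, 22 mm high, about 0.14 kg, standing upright on the table; this point is its centre, half-way up (11 mm above its underside)
- narrow_tin_center (a point): narrow round flat tin with a green lid, 48 mm across, 22 mm high, about 0.1 kg, standing upright on the table; this point is its centre, half-way up
- plate_top (a point): centre of the top of the blue round plate (84 mm across, white dot in the middle), 12 mm above the table, fixed on the grey carrier, a base 130 mm (x) by 220 mm (y), 8 mm high. Axes are the carrier's: z up, x away from the robot along the card. The plate's centre is 55 mm to the +y side of the base's middle
- card_edge (a point): middle of the card's free upright edge, which faces the robot, 48 mm above the table. The card is yellow-rimmed, 4 mm thick, 75 mm long, stands from 8 to 88 mm above the table, fixed on the carrier 115 mm to the -y side of the plate's centre. x points from the edge into the card, y square to its faces, z up. Before the edge lies only 30 mm of the 8 mm high base
- clip_mid (a point): orange spring clip lying on its side, hinge pin upright; this point is on the pin, half-way up the clip's 40 mm height (20 mm above the table). x points to the jaws, whose white tips are 46 mm from the pin; the two handles point to -x and end about 46 mm from the pin; z up along the pin. About 0.07 kg
- clip_left (a joint): opening of the clip's +y half about the pin: 0 shut, 0.30 rad wide open; a spring shuts it
- clip_right (a joint): opening of the clip's -y half, always equal to the other
- clip: the same clip; origin on the pin at the underside, same axes. Shut, the handle ends are 48 mm apart over all. Squeezed across y (grip centred some 27 mm behind the pin; 8 N there is enough) they become parallel, 22 mm over all, and meet a stop: wide open, the jaws gape 28 mm at the tips, 19 mm at 25 mm from the pin
- carrier: the whole fixed carrier with plate and card, origin under the middle of its base
- wide_tin: the wide tin, origin at the middle of its underside
- narrow_tin: the narrow tin, origin at the middle of its underside
- jar: bystander: amber jar with white cap, 52 mm across, 70 mm high, origin under its middle
- spray_bottle: bystander: white bottle with blue cap, 60 mm across, 150 mm high, origin under its middle
- tape_roll: bystander: white tape roll lying flat, 70 mm across, 18 mm high, origin under its middle
- logger: bystander: white temperature logger box, 50 x 80 x 30 mm, origin under its middle
- marker: bystander: black and green marker pen lying along its x, 120 mm long, 11 mm thick, origin under its middle
- cup: bystander: white cup, 72 mm across, 80 mm high, origin under its middle
There are look-alikes about, which are no part of the job. What is shaped like the narrow_tin but purple is not meant.

How it is judged:
By the outcome, as a careful person would: the job done as asked, in the order asked, and still so for the second after the job is handed in, while the arm keeps its last pose, push and grip.
It also fails if it takes over 66 s, if anything falls off the work surface, if the arm or the gripper's body presses on something with over 40 N, if the wrist force passes 120 N, or if a joint passes its speed limit or range.

## Robot

A 6-joint arm with a two-finger parallel gripper is mounted at the origin on the work surface. World frame = base frame: x ahead of the robot, y to its left, z up, the work surface at z = 0. Lengths are in m, angles in rad, forces in N, time in s.
With the tool pointing down it reaches from about 0.4 to 0.925 m from the base axis. Payload 3.4 kg.
Tool frame: the origin (TCP) lies midway between the tips of the shut fingers; the grasp point (between the pads) lies 19 mm behind it (robot.grip_point_offset is the distance from the TCP to the grasp point, in m); z points along the fingers, x is the direction in which the jaws open and shut, and the axes are right-handed (so a half turn about z gives the same grasp; the last joint's range is limited). The gripper opens to 85 mm and grips with 20 to 120 N. Pads are 22 mm wide; open, the fingers measure 114 mm over their backs; the gripper's body (76 mm by 85 mm) begins 54 mm behind the grasp point. The pads swing forward as they close: fully open they stand 13 mm farther back than shut.
Start: joints at [1.101, 0.307, 1.506, -0, 1.328, -0.073], TCP at [0.222, 0.531, 0.208] pointing down, gripper open.
Joint ranges: [-3.12, 3.12], [-1.05, 2.28], [0.14, 2.33], [-1.42, 4.57], [0.1, 2.73], [-2.68, 2.68]. Speed limits (rad/s): [2.57, 2.57, 3.14, 3.14, 3.14, 3.14].

## Interface

Orientations are given as [roll, pitch, yaw] about the fixed x, y, z axes, in that order (R = Rz(yaw) Ry(pitch) Rx(roll)).
In Python, from plant import status, cams, ticket, robot gives the robot as it stands. The module is installed in compiled form; this text tells all that it offers.
- The arm moves only by the tool step_arm, never from a script. Its arguments are lists of equal length, an entry for each row: "hand": the finger opening in m, from 0 to 0.0854; "offset": the shift along the tool's x, y, z in m, a list of three; "angular": the turn, a rotation vector about the tool's x, y, z in degrees, a list of three. In form: {"hand": [hand, ...], "offset": [[tx, ty, tz], ...], "angular": [[wx, wy, wz], ...]}. A call has 1 to 10 rows; each row shifts and turns the pose as measured when the row begins, along the tool's axes as they then stand; what a row does not reach is not made up. A row lasts 1/10 s, in which the tool goes at most 50 mm and 8.59 degrees, less where a joint would pass 70% of its speed; a pose out of reach is approached as far as the arm can. A call with a gripper value outside its range is refused whole. The fingers move at their own pace and stop on an object; "newtons" is the grip in N (left out, the last holds). Time passes only in rows, so rows that do not move let the fingers close. It gives the time, the measured TCP pose, the force and the opening at its end, in the units of the state.
- status.state(): the state, without advancing time (a new reading comes with each control period).
- cams.snapshot(name): name is "scene" or "top" or "wrist"; returns the picture (400x640x3 uint8, red, green, blue); there is no depth.
- cams.camera_params(name): a dict with "mtx" (3x3 intrinsics, pixels), "R" (3x3) and "t" (3): a world point X has camera coordinates R X + t; the wrist camera has in their place "hand_eye" (4x4, takes a point from camera to tool coordinates, whose origin is the TCP and whose axes are the tool frame's). Camera axes: x right, y down, z forward; pixel columns grow to the right and rows downward; lengths in m; the calibration is good to about 2 mm. A picture is of the moment at which its call begins: read the wrist's pose just before it. camera_params takes no time and is no camera call.
- ticket.job_done(): hands the job in, once; it reports no verdict.
Trained networks look in the newest picture that a camera, given by its name, has taken for a name from the list of things; names that differ only in an ending like _2 or _b are one class to them, and where a whole thing is asked for, a point or a joint stands for the part that bears it (a point fixed in the world has none). Each returns a list of dicts, best first, with "p" (0 to 1); they miss things now and then, are a little off and sometimes report something else, mostly with a low value. They report only what shows in the picture. A call takes as long as a camera call. They do not tell look-alikes from the thing itself.
- cams.look_for(thing, camera): "location" ([row, column] in pixels, amid what is visible of it).
- cams.mark_of(thing, camera): "location" ([row, column] in pixels: a listed point, or the origin of a listed thing).
The state is a dict: "time_s": time; "joints": joint angles; "dq": joint speeds; "joint_efforts": joint torques, N m; "ee_pos": TCP position; "orientation": TCP orientation; "contact_force": force on the tool from outside, world axes, zero at the start; "torque": the same for the moment, N m; "opening": opening from 0.0 (shut) to 1.0 (fully open).
Only numpy, scipy, OpenCV 4.12 (cv2) and the standard library are available. Lean on these libraries where they do the work, as an engineer would, in place of code of your own. Each camera call takes 0.05 s, during which the arm holds its last target.

## Working session

There is one attempt and no reset: what is moved stays moved. The work goes in short steps, Python scripts to look and compute and a tool call to move; the robot and the scene stay as the last step left them, time stands still between calls to the robot, and variables do not carry over. Pictures are saved under pics/ and viewed, and the job is handed in when it is done.

Besides the shell and the picture viewer there is one more tool, called as name(argument=value, ...) on one line, values as JSON. step_arm: Moves the arm, as the interface text tells. Its arguments: {"type":"object","properties":{"hand":{"type":"array"},"offset":{"type":"array"},"angular":{"type":"array"},"newtons":{"type":"number"}},"required":["hand","offset","angular"]}

```bash
mkdir -p pics; ls
python3 - <<'E'
from plant import status,cams,robot
import cv2,json
print(status.state())
print([a for a in dir(robot) if a[0]!='_'],robot.grip_point_offset)
for n in ("scene","top"):
    im=cams.snapshot(n); cv2.imwrite(f"pics/{n}0.png",im[:,:,::-1])
    p=cams.camera_params(n); print(n,p)
print(cams.camera_params("wrist"))
print(status.state()['time_s'])
E
```

```text
pics
{'time_s': 0.0, 'joints': array([ 1.10150859e+00,  3.07590728e-01,  1.50767431e+00,  9.24768184e-06,
        1.32837770e+00, -7.34936754e-02]), 'dq': array([ 0.00011615, -0.00104068, -0.00181315,  0.00123973,  0.00160108,
        0.00033908]), 'joint_efforts': array([-5.89820611e-04, -4.57567084e+01, -2.51909119e+01, -2.00104009e-04,
        1.33248407e-02, -2.84288757e-05]), 'ee_pos': array([0.22136777, 0.52988121, 0.20717057]), 'orientation': array([-3.14143317e+00,  2.04388950e-03,  1.17500020e+00]), 'contact_force': array([-0.41036768, -0.15029299,  0.04289379]), 'torque': array([ 0.01143343,  0.00418422, -0.00104777]), 'opening': 1.0029150082739207}
['Unreachable', 'grip_point_offset'] 0.0187
scene {'mtx': array([[496.5194262 ,   0.        , 320.55338887],
       [  0.        , 496.5194262 , 202.94861772],
       [  0.        ,   0.        ,   1.        ]]), 'R': array([[-0.02806611,  0.99952381,  0.0128233 ],
       [ 0.81640731,  0.03032276, -0.57667983],
       [-0.57679406, -0.00571612, -0.81686959]]), 't': array([ 0.01001431, -0.42306783,  1.46277288])}
top {'mtx': arr
[... 173 characters left out ...]
231, -0.99988419, -0.0124363 ],
       [-0.99802031,  0.00952916, -0.06216632],
       [ 0.06227763,  0.01186634, -0.99798832]]), 't': array([0.03411961, 0.57061109, 1.01184347])}
{'mtx': array([[282.86387947,   0.        , 320.08864727],
       [  0.        , 282.86387947, 202.65931629],
       [  0.        ,   0.        ,   1.        ]]), 'hand_eye': array([[ 9.99999808e-01,  1.42760770e-04,  6.02949709e-04,
         3.50695863e-04],
       [-3.02784945e-04,  9.61587923e-01,  2.74496947e-01,
        -6.83397641e-02],
       [-5.40601763e-04, -2.74497077e-01,  9.61587782e-01,
        -1.66429168e-01],
       [ 0.00000000e+00,  0.00000000e+00,  0.00000000e+00,
         1.00000000e+00]])}
0.1
```

View pics/scene0.png

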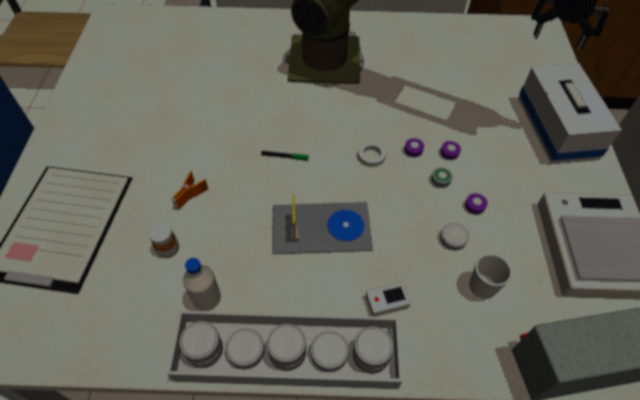

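View pics/top0.png

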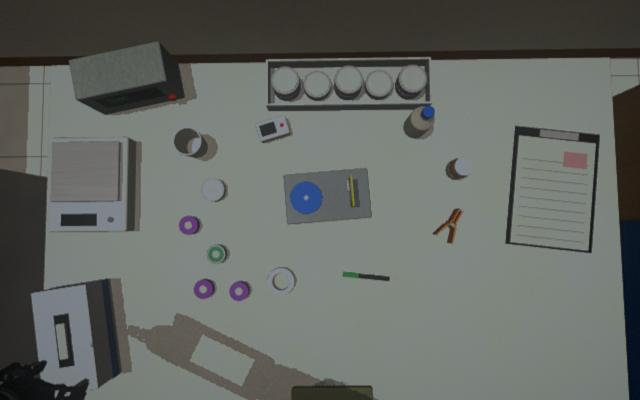

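```bash
cat > h.py <<'E'
import numpy as np,cv2
from scipy.spatial.transform import Rotation as Ro
from plant import status,cams
def ray(n,rc,pose=None):
    p=cams.camera_params(n); d=np.linalg.inv(p['mtx'])@[rc[1],rc[0],1]
    if n=='wrist':
        T=np.eye(4);T[:3,:3]=Ro.from_euler('xyz',pose[1]).as_matrix();T[:3,3]=pose[0]
        T=T@p['hand_eye']; return T[:3,3],T[:3,:3]@d
    R=p['R'];return -R.T@p['t'],R.T@d
def onz(n,rc,z,pose=None):
    o,d=ray(n,rc,pose);return o+d*(z-o[2])/d[2]
def proj(n,X,pose=None):
    p=cams.camera_params(n)
    if n=='wrist':
        T=np.eye(4);T[:3,:3]=Ro.from_euler('xyz',pose[1]).as_matrix();T[:3,3]=pose[0]
        c=(np.linalg.inv(T@p['hand_eye'])@np.r_[X,1])[:3]
    else: c=p['R']@X+p['t']
    q=p['mtx']@c;return np.array([q[1],q[0]])/q[2]
def pose():
    s=status.state();return s['ee_pos'],s['orientation']
def snap(n,f):
    ps=pose();im=cams.snapshot(n);cv2.imwrite('pics/'+f,im[:,:,::-1]);return im,ps
E
python3 - <<'E'
from h import *
Z=dict(wide_tin_center=.011,narrow_tin_center=.011,plate_top=.012,card_edge=.048,clip_mid=.02,clip=0,carrier=0)
for n in("scene","top"):
    im=cams.snapshot(n)
    for t,z in Z.items():
        for r in cams.mark_of(t,n)[:5]:
            print(n,t,round(r['p'],2),np.round(r['location'],1),np.round(onz(n,r['location'],z),4))
    if n=="top":
        a=cv2.resize(im[180:310,170:300],None,fx=3,fy=3,interpolation=2);b=cv2.resize(im[180:310,390:520],None,fx=3,fy=3,interpolation=2)
        cv2.imwrite('pics/crop1.png',np.hstack([a,b])[:,:,::-1])
    else:
        a=cv2.resize(im[130:260,400:530],None,fx=3,fy=3,interpolation=2);b=cv2.resize(im[130:260,130:260],None,fx=3,fy=3,interpolation=2)
        cv2.imwrite('pics/crop2.png',np.hstack([a,b])[:,:,::-1])
print(status.state()['time_s'])
E
```

```text
scene wide_tin_center 0.86 [234.2 455.7] [0.5998 0.3079 0.011 ]
scene narrow_tin_center 0.9 [205.8 473.6] [0.5207 0.3595 0.011 ]
scene narrow_tin_center 0.74 [175.6 438.6] [0.4342 0.2879 0.011 ]
scene narrow_tin_center 0.69 [146.5 412.4] [0.3426 0.2317 0.011 ]
scene narrow_tin_center 0.52 [148.6 451.2] [0.3458 0.3293 0.011 ]
scene plate_top 0.81 [226.3 346.3] [0.5884 0.0641 0.012 ]
scene card_edge 0.63 [204.6 293.4] [ 0.5587 -0.0552  0.048 ]
scene card_edge 0.62 [156.4 284.4] [ 0.4195 -0.085   0.048 ]
scene clip_mid 0.92 [191.9 189.1] [ 0.5121 -0.3012  0.02  ]
scene clip 0.86 [196.9 189.2] [ 0.5121 -0.3051  0.    ]
scene carrier 0.54 [182.9 439.6] [0.4479 0.2911 0.    ]
top wide_tin_center 0.84 [189.1 213.2] [0.607  0.3024 0.011 ]
top narrow_tin_center 0.88 [290.1 208.3] [0.3473 0.313  0.011 ]
top narrow_tin_center 0.7 [229.7 188.2] [0.5022 0.3665 0.011 ]
top narrow_tin_center 0.65 [252.7 217. ] [0.4424 0.2913 0.011 ]
top narrow_tin_center 0.59 [287.  239.4] [0.3546 0.2332 0.011 ]
top narrow_tin_center 0.16 [208.3 353.9] [ 0.5536 -0.0627  0.011 ]
top plate_top 0.62 [195.8 306.8] [0.5871 0.0588 0.012 ]
top card_edge 0.87 [207.9 351.9] [ 0.553  -0.0549  0.048 ]
top clip_mid 0.91 [222.3 450.5] [ 0.5152 -0.3074  0.02  ]
top clip 0.89 [227.  445.2] [ 0.5033 -0.2997  0.    ]
top carrier 0.93 [196.9 326.1] [0.5846 0.0087 0.    ]
0.9
```

View pics/crop1.png

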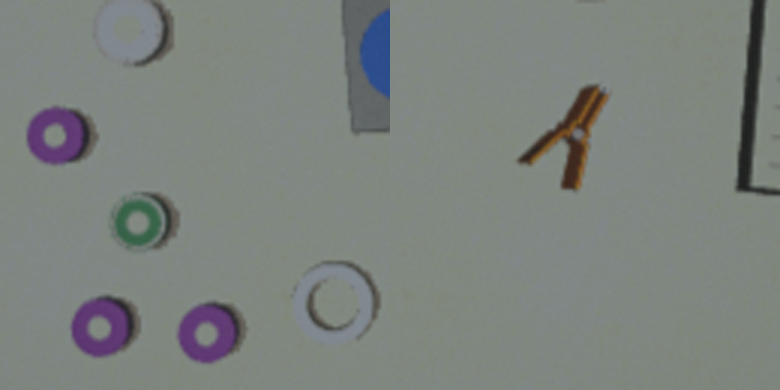

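View pics/crop2.png

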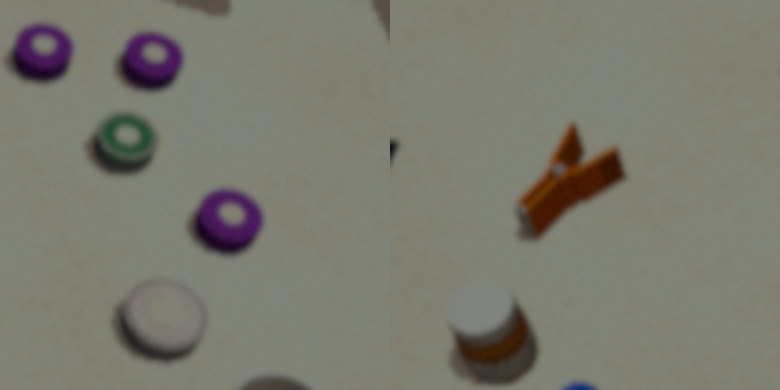

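Candidates for the narrow tin, as top-camera (col,row): green (217,254), and purple (189,226), (204,289) and (239,291). I choose the green one, about (0.438,0.290). For the wide tin there is the plain steel disc at (213,190), and the tray discs at row 80, which aren't ours. The clip is at (450,222), with its white tips at (460,210). The crops confirm these choices. I'll move over the wide tin first.

```bash
cat >> h.py <<'E'
def plan(t,yaw=None,tilt=True):
    p,o=pose();R=Ro.from_euler('xyz',o)
    y=o[2] if yaw is None else yaw
    T=Ro.from_euler('xyz',[np.pi,0,y])
    print('at',np.round(p,4),np.round(o,3),'off mm',np.round(R.inv().apply(np.array(t)-p)*1000,1),'rot deg',np.round((R.inv()*T).as_rotvec()*180/np.pi,2),'t',status.state()['time_s'])
E
python3 -c "
from h import *
plan([.603,.305,.13])"
```

```text
at [0.2217 0.5305 0.2081] [ 3.142 -0.     1.175] off mm [-61.1 438.8  78.1] rot deg [ 0. -0. -0.] t 0.9
```

step_arm(hand=[0.0854,0.0854,0.0854,0.0854,0.0854,0.0854,0.0854,0.0854,0.0854,0.0854], offset=[[-6,44,5],[-6,44,5],[-6,44,5],[-6,44,5],[-6,44,5],[-6,44,5],[-6,44,5],[-6,44,5],[-6,44,5],[-6,44,5]], angular=[[0,0,0],[0,0,0],[0,0,0],[0,0,0],[0,0,0],[0,0,0],[0,0,0],[0,0,0],[0,0,0],[0,0,0]], newtons=30)

```text
time_s: 1.9
ee_pos: [0.6546, 0.2827, 0.1506]
orientation: [-3.14, -0.008, 1.188]
contact_force: [0.5, 1.1, 0.1]
opening: 1.001
```

Those offsets should have been in metres. Each row was clamped to 50 mm in the right direction, so no harm was done.

Run:
```python
from h import *
im,ps=snap('wrist','w1.png')
for t in('wide_tin_center','narrow_tin_center'):
    for r in cams.mark_of(t,'wrist')[:4]: print(t,round(r['p'],2),np.round(r['location'],1),np.round(onz('wrist',r['location'],.011,ps),4))
plan([.603,.305,.13])
```

```text
wide_tin_center 0.89 [138.6 318. ] [0.6065 0.3015 0.011 ]
narrow_tin_center 0.74 [ 23.3 343.6] [0.516  0.3644 0.011 ]
at [0.6556 0.2814 0.1495] [-3.14  -0.007  1.184] off mm [  1.9 -57.6  19.6] rot deg [-0.09 -0.42  0.  ] t 2.05
```

View pics/w1.png

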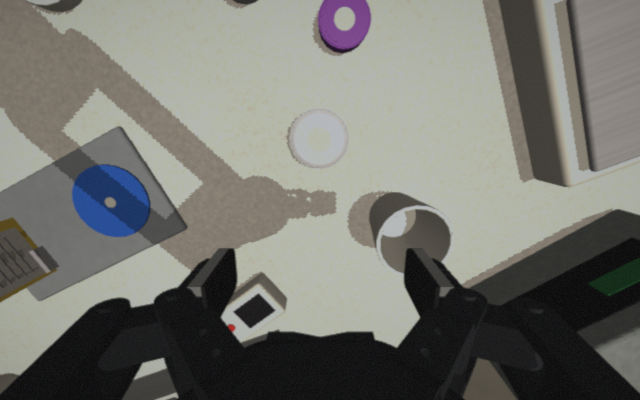

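step_arm(hand=[0.0854,0.0854,0.0854,0.0854], offset=[[0.001,-0.025,0.01],[0,-0.02,0.02],[0,-0.01,0.02],[0,0,0.01]], angular=[[0,-0.4,0],[0,0,0],[0,0,0],[0,0,0]])

```text
time_s: 2.45
ee_pos: [0.6026, 0.3058, 0.0902]
orientation: [-3.141, -0.004, 1.183]
contact_force: [-0.7, -1.6, -0.3]
opening: 1.001
```

Run:
```python
from h import *
im,ps=snap('wrist','w2.png')
for t in('wide_tin_center','plate_top'):
    for r in cams.mark_of(t,'wrist')[:4]: print(t,round(r['p'],2),np.round(r['location'],1),np.round(onz('wrist',r['location'],.011,ps),4))
plan([.605,.303,-.001])
```

```text
wide_tin_center 0.58 [205.7 317.3] [0.6061 0.3025 0.011 ]
plate_top 0.61 [280.   77.1] [0.5872 0.0571 0.011 ]
at [0.6056 0.3054 0.0914] [ 3.14  -0.005  1.182] off mm [-3.   0.2 92.4] rot deg [ 0.1  -0.31 -0.  ] t 2.6
```

View pics/w2.png

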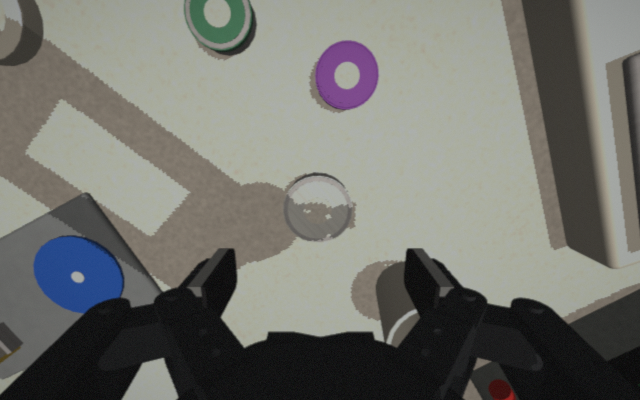

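Run:
```python
from h import *
for n in('scene','top'):
    cams.snapshot(n)
    for r in cams.mark_of('cup',n)[:2]: print(n,round(r['p'],2),np.round(r['location'],1),np.round(onz(n,r['location'],0),4))
    for r in cams.mark_of('wide_tin_center',n)[:2]: print(n,round(r['p'],2),np.round(onz(n,r['location'],0.011),4))
```

```text
scene 0.57 [286.1 483.9] [0.7196 0.3544 0.    ]
scene 0.66 [0.5906 0.3082 0.011 ]
top 0.95 [148.1 196.2] [0.7176 0.3515 0.    ]
top 0.25 [225.5 446.9] [ 0.5071 -0.3042  0.    ]
top 0.73 [0.6042 0.3063 0.011 ]
top 0.6 [0.3708 0.1279 0.011 ]
```

step_arm(hand=[0.0854,0.0854,0.0854,0.0854,0.0854,0.0854], offset=[[-0.002,0,0.03],[0,0,0.025],[0,0,0.02],[0,0,0.01],[0,0,0.005],[0,0,0]], angular=[[0,-0.3,0],[0,0,0],[0,0,0],[0,0,0],[0,0,0],[0,0,0]])

```text
time_s: 3.5
ee_pos: [0.6131, 0.304, 0.0047]
orientation: [3.13, -0.01, 1.178]
contact_force: [0.3, 0.3, 0.1]
opening: 0.999
```

Run:
```python
from h import *
plan([.6045,.3035,-.001])
```

```text
at [0.6131 0.304  0.0047] [ 3.13  -0.01   1.178] off mm [-3.8 -7.8  5.5] rot deg [ 0.64 -0.56 -0.  ] t 3.5
```

step_arm(hand=[0.0854,0.0854,0.0854], offset=[[-0.004,-0.008,0.003],[0,0,0.003],[0,0,0]], angular=[[0.6,-0.5,0],[0,0,0],[0,0,0]])

```text
time_s: 3.8
ee_pos: [0.6053, 0.304, 0.0006]
orientation: [3.139, -0.003, 1.178]
contact_force: [-0.2, 0.0, -0.2]
opening: 0.999
```

Run:
```python
from h import *
plan([.6045,.3035,-.001]);print(status.state()['contact_force'])
```

```text
at [6.053e-01 3.040e-01 6.000e-04] [ 3.139e+00 -3.000e-03  1.178e+00] off mm [-0.7 -0.6  1.6] rot deg [ 0.16 -0.18 -0.  ] t 3.8
[-0.17789115  0.0037268  -0.22049866]
```

Good. Now I close at 30 N.

step_arm(hand=[0.05,0.05,0.05,0.05,0.05,0.05], offset=[[0,0,0.001],[0,0,0],[0,0,0],[0,0,0],[0,0,0],[0,0,0]], angular=[[0,0,0],[0,0,0],[0,0,0],[0,0,0],[0,0,0],[0,0,0]], newtons=35)

```text
time_s: 4.4
ee_pos: [0.6064, 0.3046, 0.0013]
orientation: [3.137, -0.005, 1.178]
contact_force: [0.1, 0.3, 0.2]
opening: 0.585
```

Run:
```python
from h import *
im,ps=snap('wrist','w3.png')
im,ps=snap('scene','s3.png')
cv2.imwrite('pics/s3c.png',cv2.resize(im[130:300,380:560],None,fx=4,fy=3.5)[:,:,::-1])
```

```text
(no output)
```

View pics/w3.png

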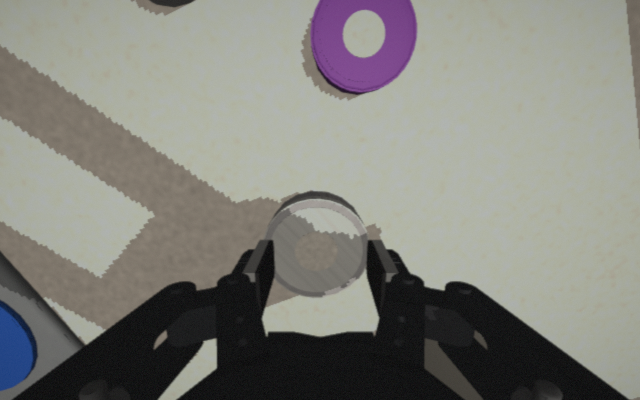

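View pics/s3c.png

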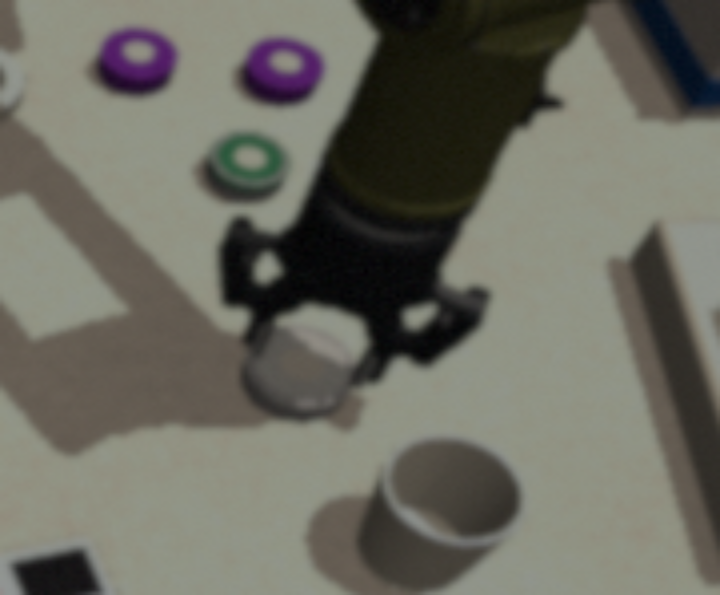

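Run:
```python
from h import *
p=cams.camera_params('wrist');H=np.linalg.inv(p['hand_eye'])
for X in([0,0,0],[0,0,-.019],[.025,0,-.019],[.03,0,-.006],[-.03,0,-.006],[.03,.011,-.006],[.03,-.011,-.006]):
    c=p['mtx']@(H@np.r_[X,1])[:3];print(X,np.round(c[:2]/c[2],1))
cams.snapshot('wrist');ps=pose()
for r in cams.mark_of('wide_tin_center','wrist')[:2]: print(r,np.round(onz('wrist',r['location'],0.011,ps),4))
for r in cams.mark_of('wide_tin','wrist')[:2]: print(r,np.round(onz('wrist',r['location'],0.0,ps),4))
print(ps)
# tin outline expected at tcp xy
for c in ([ps[0][0],ps[0][1]],[.6,.306]):
    print([np.round(proj('wrist',[c[0]+.03*np.cos(a),c[1]+.03*np.sin(a),.022],ps)).tolist() for a in np.arange(4)*np.pi/2+ps[1][2]])
```

```text
[0, 0, 0] [319.4 234.3]
[0, 0, -0.019] [319.3 247.1]
[0.025, 0, -0.019] [363.3 247.1]
[0.03, 0, -0.006] [368.4 238.1]
[-0.03, 0, -0.006] [270.3 238.1]
[0.03, 0.011, -0.006] [367.5 254.5]
[0.03, -0.011, -0.006] [369.2 221.1]
{'location': [242.1, 318.3], 'p': 0.63} [0.6069 0.3036 0.011 ]
{'location': [236.9, 314.0], 'p': 0.75} [0.6071 0.3006 0.    ]
(array([0.60630616, 0.30460464, 0.0012425 ]), array([ 3.13669116, -0.00536486,  1.17807159]))
[[249.0, 373.0], [197.0, 319.0], [249.0, 266.0], [295.0, 319.0]]
[[238.0, 371.0], [185.0, 317.0], [238.0, 263.0], [286.0, 318.0]]
```

step_arm(hand=[0.035,0.035,0.035], offset=[[0,0,0],[0,0,0],[0,0,0]], angular=[[0,0,0],[0,0,0],[0,0,0]])

```text
time_s: 4.95
ee_pos: [0.6063, 0.3046, 0.0011]
orientation: [3.137, -0.005, 1.178]
contact_force: [0.1, -0.1, 0.0]
opening: 0.408
```

Run:
```python
from h import *
im,ps=snap('wrist','w4.png')
```

```text
(no output)
```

View pics/w4.png

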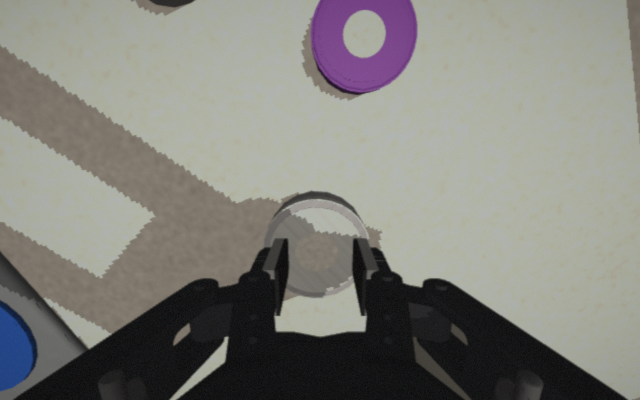

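Run:
```python
from h import *
p=cams.camera_params('wrist');H=np.linalg.inv(p['hand_eye'])
def pr(X):
    c=p['mtx']@(H@np.r_[X,1])[:3];return np.round(c[:2]/c[2]).tolist()
for z in(0,-.003,-.02,-.04):
  print(z,[pr([.0175,y,z]) for y in(-.011,.011)],[pr([.025,y,z]) for y in(-.011,.011)])
for w in('scene','top'):
    im,ps=snap(w,w+'4.png')
    c=im[190:260,400:500] if w=='scene' else im[140:240,160:270]
    cv2.imwrite('pics/c4%s.png'%w,cv2.resize(c,None,fx=7,fy=6 if w=='top' else 7,interpolation=2)[:,:,::-1])
```

```text
0 [[348.0, 218.0], [347.0, 250.0]] [[360.0, 218.0], [358.0, 250.0]]
-0.003 [[348.0, 219.0], [347.0, 252.0]] [[360.0, 219.0], [359.0, 252.0]]
-0.02 [[351.0, 230.0], [350.0, 265.0]] [[364.0, 230.0], [363.0, 265.0]]
-0.04 [[355.0, 245.0], [354.0, 285.0]] [[371.0, 245.0], [369.0, 285.0]]
```

View pics/c4scene.png

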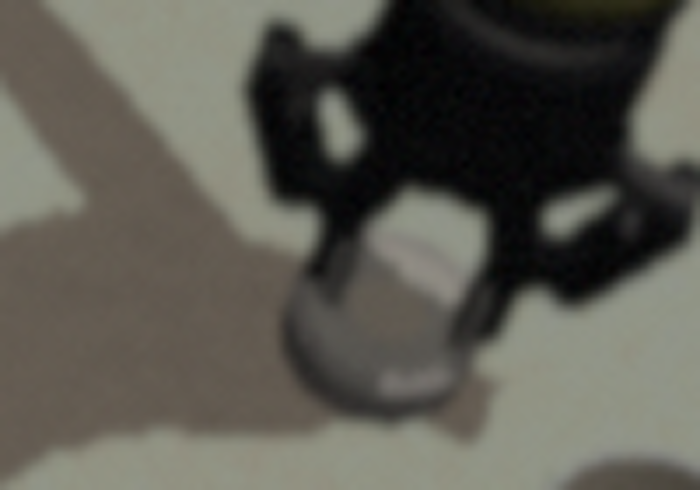

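Run:
```python
from h import *
for z in(0,.005,.01,.015,.02,.025,.03):
  print(z,[np.round(onz('scene',rc,z),4).tolist() for rc in([232,447],[238,469])])
ps=pose()
for h in(-.025,-.0175,.0175,.025):
  print(h,[np.round(proj('scene',[ps[0][0]+h*.382,ps[0][1]+h*.924,z])).tolist() for z in(.0,.01,.02,.03)])
```

```text
0 [[0.5878, 0.2924, 0.0], [0.6019, 0.34, 0.0]]
0.005 [[0.5909, 0.2909, 0.005], [0.605, 0.3383, 0.005]]
0.01 [[0.5941, 0.2894, 0.01], [0.6081, 0.3365, 0.01]]
0.015 [[0.5973, 0.2879, 0.015], [0.6111, 0.3348, 0.015]]
0.02 [[0.6004, 0.2865, 0.02], [0.6142, 0.3331, 0.02]]
0.025 [[0.6036, 0.285, 0.025], [0.6173, 0.3314, 0.025]]
0.03 [[0.6067, 0.2835, 0.03], [0.6204, 0.3296, 0.03]]
-0.025 [[235.0, 443.0], [233.0, 444.0], [231.0, 445.0], [228.0, 446.0]]
-0.0175 [[236.0, 446.0], [234.0, 447.0], [232.0, 448.0], [229.0, 449.0]]
0.0175 [[242.0, 461.0], [240.0, 462.0], [237.0, 463.0], [235.0, 464.0]]
0.025 [[243.0, 464.0], [241.0, 465.0], [239.0, 467.0], [236.0, 468.0]]
```

Run:
```python
from h import *
im=cv2.imread('pics/w4.png')
cv2.imwrite('pics/w4c.png',cv2.resize(im[180:330,220:420],None,fx=4,fy=4,interpolation=2))
im=cv2.imread('pics/scene4.png')
cv2.imwrite('pics/s4c.png',cv2.resize(im[200:260,420:500],None,fx=10,fy=10,interpolation=2))
```

```text
(no output)
```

View pics/w4c.png

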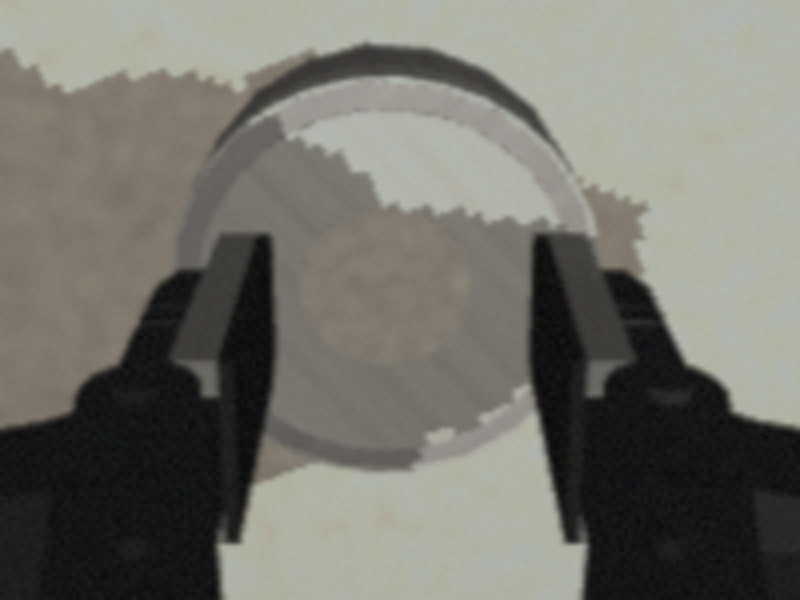

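View pics/s4c.png

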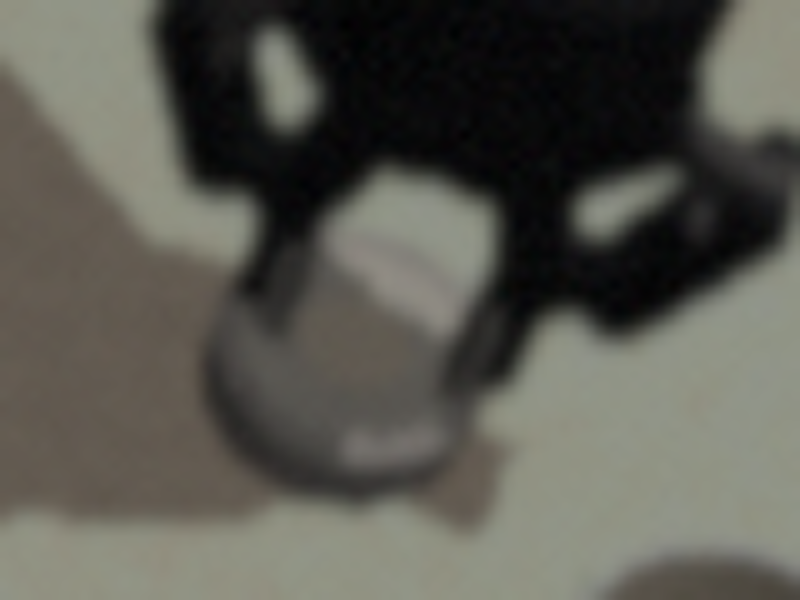

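The pads closed above the tin. In the wrist picture their tips are about 25 mm behind the nominal TCP, at (288,238) and (353,238). I'll open, go lower and watch the force.

step_arm(hand=[0.0854,0.0854,0.0854,0.0854,0.0854,0.0854,0.0854], offset=[[0,0,-0.004],[0,0,0],[0,0,0],[0,0,0.008],[0,0,0.008],[0,0,0.004],[0,0,0]], angular=[[0.2,-0.3,0],[0,0,0],[0,0,0],[0,0,0],[0,0,0],[0,0,0],[0,0,0]])

```text
time_s: 5.8
ee_pos: [0.6061, 0.3045, -0.0165]
orientation: [3.141, 0.001, 1.178]
contact_force: [-0.4, 0.7, -0.1]
opening: 1.004
```

Run:
```python
from h import *
im,ps=snap('wrist','w5.png')
cv2.imwrite('pics/w5c.png',cv2.resize(im[180:330,170:470],None,fx=2.6,fy=2.6,interpolation=2)[:,:,::-1])
plan([.6055,.3035,-.02]);print(status.state()['contact_force'])
```

```text
at [ 0.6061  0.3045 -0.0163] [3.141e+00 1.000e-03 1.178e+00] off mm [-1.2 -0.2  3.7] rot deg [0.05 0.03 0.  ] t 5.85
[-0.45697153  0.27841006  0.64424654]
```

View pics/w5c.png

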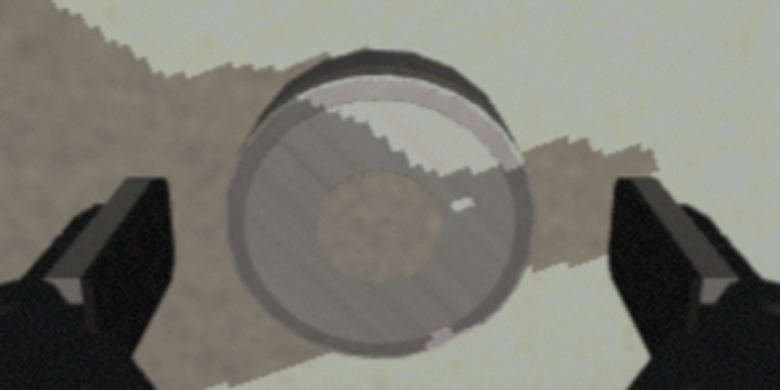

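step_arm(hand=[0.0854,0.0854,0.0854,0.055,0.055,0.055,0.055,0.055], offset=[[-0.001,0,0.004],[0,0,0.002],[0,0,0],[0,0,0],[0,0,0],[0,0,0],[0,0,0],[0,0,0]], angular=[[0,0,0],[0,0,0],[0,0,0],[0,0,0],[0,0,0],[0,0,0],[0,0,0],[0,0,0]], newtons=30)

```text
time_s: 6.65
ee_pos: [0.6059, 0.3035, -0.0225]
orientation: [3.14, 0.0, 1.178]
contact_force: [-0.5, -0.4, 0.1]
opening: 0.688
```

step_arm(hand=[0.04,0.04,0.04,0.04,0.04,0.04], offset=[[0,0,0],[0,0,-0.01],[0,0,-0.03],[0,0,-0.03],[0,0,-0.02],[0,0,0]], angular=[[0,0,0],[0,0,0],[0,0,0],[0,0,0],[0,0,0],[0,0,0]])

```text
time_s: 7.25
ee_pos: [0.6047, 0.3031, 0.0709]
orientation: [-3.14, 0.003, 1.178]
contact_force: [0.3, -0.4, -0.2]
opening: 0.691
```

Run:
```python
from h import *
im,ps=snap('wrist','w6.png')
for n in('scene','top','wrist'):
    if n!='wrist': cams.snapshot(n)
    for t in('plate_top','card_edge'):
        for r in cams.mark_of(t,n)[:2]: print(n,t,round(r['p'],2),np.round(r['location'],1),np.round(onz(n,r['location'],.012 if t=='plate_top' else .048,ps),4))
plan([.587,.06,.06])
```

```text
scene plate_top 0.76 [225.4 344.1] [0.5862 0.0592 0.012 ]
scene card_edge 0.61 [204.8 293.4] [ 0.5592 -0.0552  0.048 ]
top plate_top 0.8 [194.1 305.7] [0.5915 0.0616 0.012 ]
top card_edge 0.92 [206.9 353.9] [ 0.5554 -0.0599  0.048 ]
top card_edge 0.45 [228.7 449.2] [ 0.4992 -0.2949  0.048 ]
wrist plate_top 0.75 [289.7  65.9] [0.5888 0.0597 0.012 ]
wrist plate_top 0.41 [  8.5 219.1] [0.4449 0.2938 0.012 ]
at [0.6016 0.3017 0.0656] [-3.134  0.009  1.178] off mm [-228.8   79.1    7.2] rot deg [-0.44  0.54 -0.  ] t 7.7
```

View pics/w6.png

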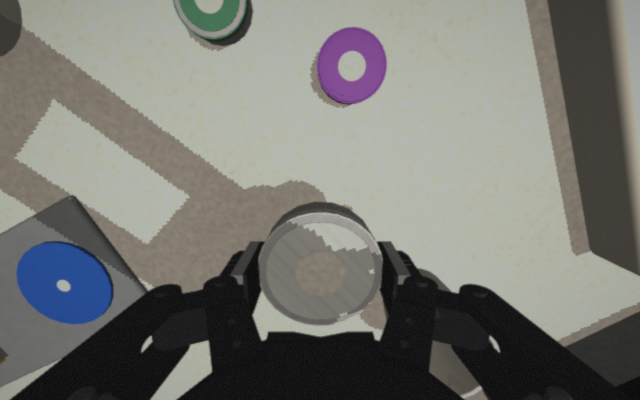

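step_arm(hand=[0.04,0.04,0.04,0.04,0.04,0.04,0.04,0.04,0.04,0.04], offset=[[-0.012,0.004,-0.005],[-0.025,0.009,0],[-0.035,0.012,0],[-0.04,0.014,0],[-0.04,0.014,0],[-0.03,0.01,0],[-0.02,0.007,0],[-0.012,0.004,0],[-0.006,0.002,0],[0,0,0]], angular=[[-0.3,0.3,0],[0,0,0],[0,0,0],[0,0,0],[0,0,0],[0,0,0],[0,0,0],[0,0,0],[0,0,0],[0,0,0]])

```text
time_s: 8.7
ee_pos: [0.585, 0.056, 0.0715]
orientation: [-3.141, 0.006, 1.18]
contact_force: [-0.4, -0.1, -1.3]
opening: 0.687
```

```bash
cat >> h.py <<'E'
def blobs(im,lo,hi,z,n,ps=None,amin=15):
    hsv=cv2.cvtColor(im,cv2.COLOR_RGB2HSV);m=cv2.inRange(hsv,np.array(lo),np.array(hi))
    k,l,s,c=cv2.connectedComponentsWithStats(m)
    for i in range(1,k):
        if s[i,4]>=amin:print(n,s[i].tolist(),np.round(c[i],1),np.round(onz(n,c[i][::-1],z,ps),4))
E
python3 - <<'E'
from h import *
for n in('scene','top','wrist'):
    im,ps=snap(n,n+'7.png')
    blobs(im,(105,130,40),(125,255,255),.012,n,ps,60)
    for r in cams.mark_of('wide_tin_center',n)[:2]: print(n,round(r['p'],2),np.round(r['location']),np.round(onz(n,r['location'],.1,ps),4))
plan([.588,.06,.06])
E
```

```text
scene [553, 150, 52, 10, 273] [578.3 154.4] [0.3535 0.6466 0.012 ]
scene [327, 212, 37, 29, 799] [345.4 226.1] [0.588 0.062 0.012]
scene [186, 258, 14, 15, 170] [192.5 265.3] [ 0.6981 -0.2619  0.012 ]
scene 0.67 [199. 348.] [0.5755 0.0624 0.1   ]
scene 0.28 [156. 285.] [ 0.4632 -0.0781  0.1   ]
top [422, 106, 12, 12, 108] [428.  111.5] [ 0.8052 -0.2597  0.012 ]
top [292, 203, 28, 11, 175] [305.8 208.1] [0.5551 0.0615 0.012 ]
top [621, 221, 19, 84, 1200] [630.5 254.7] [ 0.429  -0.7632  0.012 ]
top 0.68 [198. 326.] [0.5751 0.0088 0.1   ]
top 0.43 [128. 276.] [0.745  0.1279 0.1   ]
wrist [274, 154, 100, 71, 4374] [324.3 185.2] [0.5693 0.0683 0.012 ]
wrist 0.89 [262. 318.] [0.5892 0.056  0.1   ]
at [0.5852 0.0579 0.0713] [-3.141  0.006  1.183] off mm [ 3.   1.8 11.3] rot deg [-0.06  0.32 -0.  ] t 9.0
```

View pics/wrist7.png

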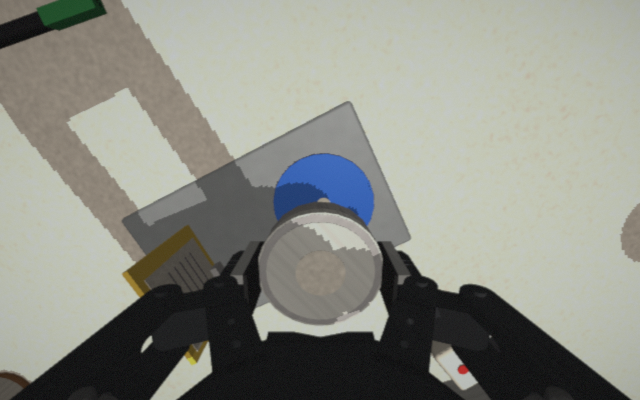

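View pics/scene7.png

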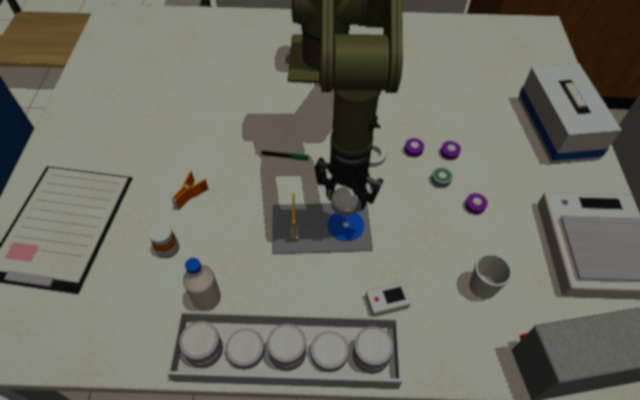

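Run:
```python
from h import *
from scipy.optimize import least_squares
im=cv2.imread('pics/top0.png')[:,:,::-1].copy();blobs(im,(105,130,40),(125,255,255),.012,'top',None,60)
im=cv2.imread('pics/scene0.png')[:,:,::-1].copy();blobs(im,(105,130,40),(125,255,255),.012,'scene',None,60)
# wrist circle fit w7, w6 ; poses
for f,ps in(('wrist7.png',([0.5852,0.0579,0.0713],[-3.141,.006,1.183])),('w6.png',([.6047,.3031,.0709],[-3.14,.003,1.178])),('w2.png',([.6026,.3058,.0902],[-3.141,-.004,1.183]))):
    im=cv2.imread('pics/'+f);hsv=cv2.cvtColor(im,cv2.COLOR_BGR2HSV);m=cv2.inRange(hsv,(105,100,30),(125,255,255))
    cs,_=cv2.findContours(m,cv2.RETR_EXTERNAL,cv2.CHAIN_APPROX_NONE);c=max(cs,key=len)[:,0]
    if f=='wrist7.png': c=c[(c[:,1]<197)]
    P=np.array([onz('wrist',q[::-1],.012,ps)[:2] for q in c])
    r=least_squares(lambda v:np.hypot(*(P-v[:2]).T)-.042,[.588,.06],loss='soft_l1',f_scale=.002)
    print(f,len(c),np.round(r.x,4),np.round(np.sqrt(np.mean(r.fun**2)),4))
p=cams.camera_params('wrist')
H=p['hand_eye']
for px in([321,268],[259,268],[383,268],[321,325]):
    d=H[:3,:3]@np.linalg.inv(p['mtx'])@[*px,1];o=H[:3,3];print(px,np.round(o+d*(-.0445-o[2])/d[2],4))
```

```text
top [422, 106, 12, 12, 110] [427.9 111.5] [ 0.805  -0.2595  0.012 ]
top [290, 182, 32, 32, 769] [305.8 197.4] [0.583  0.0615 0.012 ]
scene [554, 150, 52, 10, 213] [576.3 154.4] [0.3538 0.6416 0.012 ]
scene [327, 210, 37, 31, 883] [345.4 224.9] [0.5848 0.062  0.012 ]
scene [186, 258, 14, 15, 171] [192.5 265.3] [ 0.6982 -0.2619  0.012 ]
wrist7.png 131 [0.5846 0.0612] 0.0052
w6.png 251 [0.5837 0.0622] 0.0006
w2.png 236 [0.5834 0.0622] 0.0023
[321, 268] [ 0.0009 -0.0009 -0.0445]
[259, 268] [-0.0289 -0.0009 -0.0445]
[383, 268] [ 0.0306 -0.0009 -0.0445]
[321, 325] [ 0.0009  0.0315 -0.0445]
```

Run:
```python
from h import *
plan([.5837,.0612,-.009])
```

```text
at [0.5852 0.0579 0.0713] [-3.141  0.006  1.183] off mm [ 2.9 -2.6 80.3] rot deg [-0.06  0.32 -0.  ] t 9.0
```

step_arm(hand=[0.04,0.04,0.04,0.04,0.04,0.04,0.04], offset=[[0.003,-0.003,0.015],[0,0,0.02],[0,0,0.015],[0,0,0.01],[0,0,0.005],[0,0,0],[0,0,0]], angular=[[0,0.3,0],[0,0,0],[0,0,0],[0,0,0],[0,0,0],[0,0,0],[0,0,0]])

```text
time_s: 9.7
ee_pos: [0.5861, 0.0668, 0.0051]
orientation: [3.139, -0.002, 1.19]
contact_force: [-1.3, 0.1, -1.9]
opening: 0.687
```

Run:
```python
from h import *
plan([.5837,.0612,-.010])
```

```text
at [0.5861 0.0668 0.0051] [ 3.139e+00 -2.000e-03  1.190e+00] off mm [-6.1 -0.2 15.1] rot deg [ 0.15 -0.12 -0.  ] t 9.7
```

step_arm(hand=[0.04,0.04,0.04,0.04,0.04], offset=[[-0.006,0,0.005],[0,0,0.005],[0,0,0.003],[0,0,0],[0,0,0]], angular=[[0.1,-0.1,0],[0,0,0],[0,0,0],[0,0,0],[0,0,0]])

```text
time_s: 10.2
ee_pos: [0.5853, 0.0604, -0.0071]
orientation: [3.137, -0.002, 1.189]
contact_force: [-0.1, 0.2, -1.5]
opening: 0.694
```

Run:
```python
from h import *
plan([.5837,.0612,-.010])
```

```text
at [ 0.5853  0.0604 -0.0071] [ 3.137e+00 -2.000e-03  1.189e+00] off mm [ 0.1 -1.8  2.9] rot deg [ 0.24 -0.09 -0.  ] t 10.2
```

step_arm(hand=[0.04,0.04,0.04,0.04], offset=[[0,-0.002,0.0015],[0,0,0.001],[0,0,0.001],[0,0,0]], angular=[[0.2,-0.1,0],[0,0,0],[0,0,0],[0,0,0]])

```text
time_s: 10.6
ee_pos: [0.5837, 0.0613, -0.0105]
orientation: [3.14, -0.0, 1.189]
contact_force: [0.3, 0.6, -1.9]
opening: 0.688
```

Run:
```python
from h import *
plan([.5837,.0612,-.010]);print(status.state()['contact_force'])
```

```text
at [ 0.5837  0.0613 -0.0105] [ 3.14  -0.     1.189] off mm [-0.1  0.  -0.5] rot deg [ 0.07 -0.01 -0.  ] t 10.6
[ 0.3390804   0.64450791 -1.92725888]
```

step_arm(hand=[0.04,0.04,0.04], offset=[[0,0,0.001],[0,0,0.0005],[0,0,0]], angular=[[0,0,0],[0,0,0],[0,0,0]])

```text
time_s: 10.9
ee_pos: [0.5839, 0.0613, -0.0104]
orientation: [3.14, -0.0, 1.189]
contact_force: [0.7, 0.1, -0.6]
opening: 0.688
```

step_arm(hand=[0.07,0.0854,0.0854,0.0854,0.0854,0.0854,0.0854,0.0854], offset=[[0,0,0],[0,0,0],[0,0,0],[0,0,0],[0,0,-0.02],[0,0,-0.03],[0,0,-0.03],[0,0,0]], angular=[[0,0,0],[0,0,0],[0,0,0],[0,0,0],[0,0,0],[0,0,0],[0,0,0],[0,0,0]])

```text
time_s: 11.7
ee_pos: [0.5833, 0.0614, 0.0703]
orientation: [-3.141, 0.001, 1.189]
contact_force: [0.5, -0.1, 0.1]
opening: 0.999
```

Run:
```python
from h import *
im,ps=snap('wrist','w8.png')
for t,z in(('wide_tin_center',.023),('plate_top',.012),('narrow_tin_center',.011)):
    for r in cams.mark_of(t,'wrist')[:2]: print(t,round(r['p'],2),np.round(r['location']),np.round(onz('wrist',r['location'],z,ps),4))
plan([.4385,.2895,.08])
for n in('scene','top'):
    im,_=snap(n,n+'8.png')
    blobs(im,(55,50,40),(85,255,255),.022,n,None,20)
```

```text
wide_tin_center 0.85 [215. 319.] [0.5856 0.0599 0.023 ]
at [0.579  0.0612 0.0655] [-3.132  0.005  1.189] off mm [ 159.5 -215.5  -13.2] rot deg [-0.56  0.28 -0.  ] t 11.9
scene [292, 154, 16, 6, 72] [299.7 156.3] [ 0.3956 -0.0502  0.022 ]
scene [434, 169, 17, 13, 123] [441.9 174.8] [0.4402 0.2928 0.022 ]
top [106, 96, 22, 7, 73] [117.   99.3] [0.8446 0.554  0.022 ]
top [208, 247, 16, 15, 147] [215.4 253.8] [0.4404 0.2925 0.022 ]
top [343, 272, 16, 6, 70] [350.5 274.7] [ 0.3849 -0.0509  0.022 ]
```

View pics/w8.png

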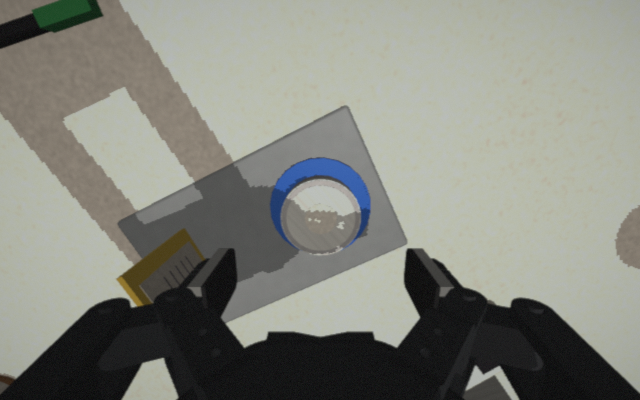

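Run:
```python
from h import *
plan([.4403,.2927,.08])
import numpy as np
p=cams.camera_params('wrist')
ps=([0.5833,0.0614,0.0703],[-3.141,.001,1.189])
# tin rim extremes at z=.034
for px in([281,216],[360,216],[320,180],[320,255]): print(px,np.round(onz('wrist',px[::-1],.034,ps),4))
```

```text
at [0.5788 0.0612 0.065 ] [-3.131  0.005  1.189] off mm [ 163.2 -214.9  -13.5] rot deg [-0.61  0.3  -0.  ] t 12.0
[281, 216] [0.5725 0.0344 0.034 ]
[360, 216] [0.5947 0.0898 0.034 ]
[320, 180] [0.5578 0.072  0.034 ]
[320, 255] [0.6134 0.0497 0.034 ]
```

step_arm(hand=[0.08,0.075,0.075,0.075,0.075,0.075,0.075,0.075,0.075,0.075], offset=[[0.012,-0.015,-0.01],[0.02,-0.027,-0.005],[0.025,-0.034,0],[0.027,-0.036,0],[0.027,-0.036,0],[0.02,-0.027,0],[0.016,-0.02,0],[0.01,-0.013,0],[0.005,-0.006,0],[0,0,0]], angular=[[-0.6,0.3,0],[0,0,0],[0,0,0],[0,0,0],[0,0,0],[0,0,0],[0,0,0],[0,0,0],[0,0,0],[0,0,0]])

```text
time_s: 13.0
ee_pos: [0.4264, 0.3023, 0.0767]
orientation: [-3.132, 0.004, 1.187]
contact_force: [-0.3, -0.9, -0.5]
opening: 0.879
```

Run:
```python
from h import *
im,ps=snap('wrist','w9.png')
blobs(im,(55,50,40),(85,255,255),.022,'wrist',ps,200)
for r in cams.mark_of('narrow_tin_center','wrist')[:4]: print(round(r['p'],2),np.round(r['location']),np.round(onz('wrist',r['location'],.011,ps),4))
plan([.4403,.2927,-.022])
```

```text
wrist [292, 207, 47, 45, 1214] [315.1 229.1] [0.4409 0.2922 0.022 ]
0.97 [270. 421.] [0.5174 0.3649 0.011 ]
0.84 [150. 201.] [0.3465 0.2305 0.011 ]
0.72 [226. 317.] [0.4422 0.2931 0.011 ]
0.68 [109. 310.] [0.3505 0.3249 0.011 ]
at [0.4273 0.3012 0.0767] [-3.133  0.005  1.186] off mm [-2.6 16.2 98.6] rot deg [-0.51  0.26 -0.  ] t 13.1
```

View pics/w9.png

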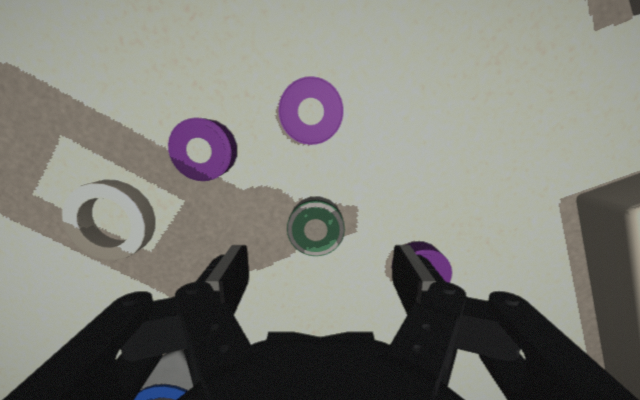

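step_arm(hand=[0.066,0.066,0.066,0.066,0.066,0.066], offset=[[-0.003,0.014,0.005],[0,0.002,0.02],[0,0,0.025],[0,0,0.02],[0,0,0.01],[0,0,0]], angular=[[-0.5,0.2,0],[0,0,0],[0,0,0],[0,0,0],[0,0,0],[0,0,0]])

```text
time_s: 13.7
ee_pos: [0.4507, 0.2853, -0.0062]
orientation: [3.134, -0.002, 1.178]
contact_force: [-0.6, -0.3, -0.0]
opening: 0.774
```

Run:
```python
from h import *
plan([.4406,.2925,-.023])
```

```text
at [ 0.4507  0.2853 -0.0062] [ 3.134e+00 -2.000e-03  1.178e+00] off mm [  2.7 -12.2  16.7] rot deg [ 0.43 -0.13 -0.  ] t 13.7
```

step_arm(hand=[0.066,0.066,0.066,0.066,0.066], offset=[[0.003,-0.012,0],[0,0,0.006],[0,0,0.006],[0,0,0.003],[0,0,0]], angular=[[0.4,-0.1,0],[0,0,0],[0,0,0],[0,0,0],[0,0,0]])

```text
time_s: 14.2
ee_pos: [0.4425, 0.2935, -0.0202]
orientation: [3.139, -0.004, 1.177]
contact_force: [-1.0, -1.4, -0.6]
opening: 0.771
```

Run:
```python
from h import *
plan([.4406,.2925,-.023])
```

```text
at [ 0.4425  0.2935 -0.0202] [ 3.139 -0.004  1.177] off mm [-1.6 -1.4  2.8] rot deg [ 0.18 -0.22 -0.  ] t 14.2
```

step_arm(hand=[0.066,0.066,0.03,0.03,0.03,0.03,0.03,0.03], offset=[[-0.002,-0.001,0.003],[0,0,0],[0,0,0],[0,0,0],[0,0,0],[0,0,0],[0,0,0],[0,0,0]], angular=[[0.1,-0.2,0],[0,0,0],[0,0,0],[0,0,0],[0,0,0],[0,0,0],[0,0,0],[0,0,0]])

```text
time_s: 15.0
ee_pos: [0.4409, 0.2923, -0.0228]
orientation: [3.14, -0.001, 1.178]
contact_force: [0.5, 0.4, -0.1]
opening: 0.548
```

step_arm(hand=[0.03,0.03,0.03,0.03,0.03,0.03], offset=[[0,0,-0.01],[0,0,-0.03],[0,0,-0.035],[0,0,-0.025],[0,0,-0.01],[0,0,0]], angular=[[0,0,0],[0,0,0],[0,0,0],[0,0,0],[0,0,0],[0,0,0]])

```text
time_s: 15.6
ee_pos: [0.4397, 0.2916, 0.0922]
orientation: [3.141, 0.001, 1.178]
contact_force: [0.4, -0.7, -1.6]
opening: 0.545
```

Run:
```python
from h import *
im,ps=snap('wrist','w10.png')
plan([.584,.0615,.08])
p=cams.camera_params('wrist');H=p['hand_eye']
hsv=cv2.cvtColor(im,cv2.COLOR_RGB2HSV);m=cv2.inRange(hsv,(50,40,30),(90,255,255))
k,l,s,c=cv2.connectedComponentsWithStats(m)
for i in range(1,k):
    if s[i,4]>300:
        d=H[:3,:3]@np.linalg.inv(p['mtx'])@[*c[i],1];o=H[:3,3];print(s[i],c[i],np.round(o+d*(-.0448-o[2])/d[2],4))
```

```text
at [0.4394 0.2914 0.0914] [-3.141e+00  2.000e-03  1.178e+00] off mm [-156.9  221.7   11.7] rot deg [-0.02  0.13 -0.  ] t 15.65
[270 219 101  47 607] [320.64744646 232.17627677] [ 0.0007 -0.0195 -0.0448]
[ 279  233   83   75 3723] [320.08810099 269.17727639] [ 0.0004 -0.0005 -0.0448]
```

View pics/w10.png

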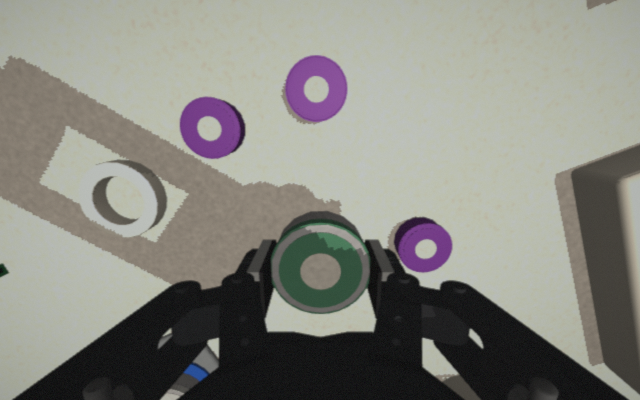

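step_arm(hand=[0.03,0.03,0.03,0.03,0.03,0.03,0.03,0.03,0.03,0.03], offset=[[-0.01,0.014,0],[-0.018,0.026,0],[-0.026,0.036,0],[-0.028,0.04,0],[-0.026,0.036,0],[-0.02,0.028,0],[-0.014,0.02,0],[-0.008,0.012,0],[-0.004,0.006,0],[0,0,0]], angular=[[0,0,0],[0,0,0],[0,0,0],[0,0,0],[0,0,0],[0,0,0],[0,0,0],[0,0,0],[0,0,0],[0,0,0]])

```text
time_s: 16.65
ee_pos: [0.5769, 0.0568, 0.0751]
orientation: [-3.119, 0.015, 1.181]
contact_force: [-0.4, 1.0, -1.6]
opening: 0.549
```

step_arm(hand=[0.03,0.03], offset=[[0,0,0],[0,0,0]], angular=[[0,0,0],[0,0,0]])

```text
time_s: 16.85
ee_pos: [0.5749, 0.0587, 0.0742]
orientation: [-3.115, 0.015, 1.183]
contact_force: [-0.7, -0.0, -1.0]
opening: 0.55
```

Run:
```python
from h import *
plan([.5843,.0615,.013])
```

```text
at [0.5749 0.0587 0.0742] [-3.115  0.015  1.183] off mm [ 7.1  9.3 60.9] rot deg [-1.5   0.87 -0.01] t 16.85
```

step_arm(hand=[0.03,0.03,0.03,0.03,0.03], offset=[[0.007,0.009,0.004],[0,0,0.015],[0,0,0.012],[0,0,0.006],[0,0,0]], angular=[[-1.5,0.8,0],[0,0,0],[0,0,0],[0,0,0],[0,0,0]])

```text
time_s: 17.35
ee_pos: [0.5836, 0.0671, 0.0366]
orientation: [3.141, -0.0, 1.189]
contact_force: [0.2, 0.2, -1.1]
opening: 0.548
```

Run:
```python
from h import *
plan([.5843,.0615,.013])
```

```text
at [0.5836 0.0671 0.0366] [ 3.141 -0.     1.189] off mm [-4.9  2.7 23.6] rot deg [ 0.03 -0.03 -0.  ] t 17.35
```

step_arm(hand=[0.03,0.03,0.03,0.03,0.03,0.03], offset=[[-0.005,0.003,0.003],[0,0,0.006],[0,0,0.006],[0,0,0.004],[0,0,0],[0,0,0]], angular=[[0,0,0],[0,0,0],[0,0,0],[0,0,0],[0,0,0],[0,0,0]])

```text
time_s: 17.95
ee_pos: [0.5854, 0.0608, 0.0168]
orientation: [3.14, -0.001, 1.189]
contact_force: [1.1, 0.0, -1.2]
opening: 0.549
```

Run:
```python
from h import *
plan([.5843,.0615,.012])
```

```text
at [0.5854 0.0608 0.0168] [ 3.140e+00 -1.000e-03  1.189e+00] off mm [ 0.3 -1.3  4.8] rot deg [ 0.1  -0.05 -0.  ] t 17.95
```

step_arm(hand=[0.03,0.03,0.03,0.03,0.03], offset=[[0,-0.0013,0.003],[0,0,0.0015],[0,0,0.001],[0,0,0.001],[0,0,0]], angular=[[0.1,0,0],[0,0,0],[0,0,0],[0,0,0],[0,0,0]])

```text
time_s: 18.45
ee_pos: [0.5847, 0.0614, 0.0115]
orientation: [3.14, -0.002, 1.189]
contact_force: [0.3, -0.3, -1.6]
opening: 0.546
```

step_arm(hand=[0.03,0.03,0.03,0.03], offset=[[-0.0002,0,0.001],[0,0,0.0005],[0,0,0.0005],[0,0,0]], angular=[[0,0,0],[0,0,0],[0,0,0],[0,0,0]])

```text
time_s: 18.85
ee_pos: [0.5849, 0.0613, 0.0112]
orientation: [3.139, -0.002, 1.189]
contact_force: [0.2, -0.2, -0.1]
opening: 0.553
```

Bearing now (-0.1 N). I'll release and retreat.

step_arm(hand=[0.06,0.07,0.08,0.08,0.08,0.08,0.08,0.08,0.08], offset=[[0,0,0],[0,0,0],[0,0,0],[0,0,-0.01],[0,0,-0.03],[0,0,-0.03],[0,0,-0.02],[0,0,-0.01],[0,0,0]], angular=[[0,0,0],[0,0,0],[0,0,0],[0,0,0],[0,0,0],[0,0,0],[0,0,0],[0,0,0],[0,0,0]])

```text
time_s: 19.75
ee_pos: [0.5848, 0.0612, 0.1154]
orientation: [3.14, -0.002, 1.189]
contact_force: [-0.1, 0.4, -0.2]
opening: 0.94
```

Run:
```python
from h import *
im,ps=snap('wrist','w11.png')
hsv=cv2.cvtColor(im,cv2.COLOR_RGB2HSV);m=cv2.inRange(hsv,(50,40,30),(90,255,255))
k,l,s,c=cv2.connectedComponentsWithStats(m)
for i in range(1,k):
    if s[i,4]>300: print(s[i],c[i],np.round(onz('wrist',c[i][::-1],.056,ps),4))
plan([.513,-.304,.1])
im,_=snap('scene','scene11.png');im=im
cv2.imwrite('pics/s11c.png',cv2.resize(im[160:260,260:390],None,fx=6,fy=6,interpolation=2)[:,:,::-1])
```

```text
[  82   13   56   32 1069] [109.28624883  29.25818522] [ 0.4081 -0.0273  0.056 ]
[ 297  185   47   45 1288] [320.11413043 206.73369565] [0.5848 0.0619 0.056 ]
at [0.5844 0.0612 0.1146] [ 3.141e+00 -2.000e-03  1.189e+00] off mm [-365.5   69.8   14.1] rot deg [ 0.05 -0.09 -0.  ] t 19.8
```

View pics/w11.png

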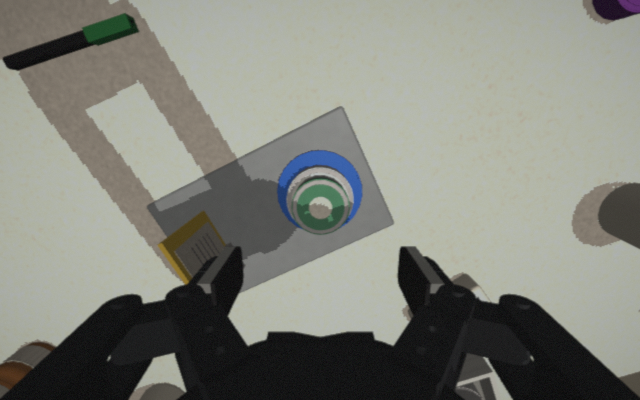

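View pics/s11c.png

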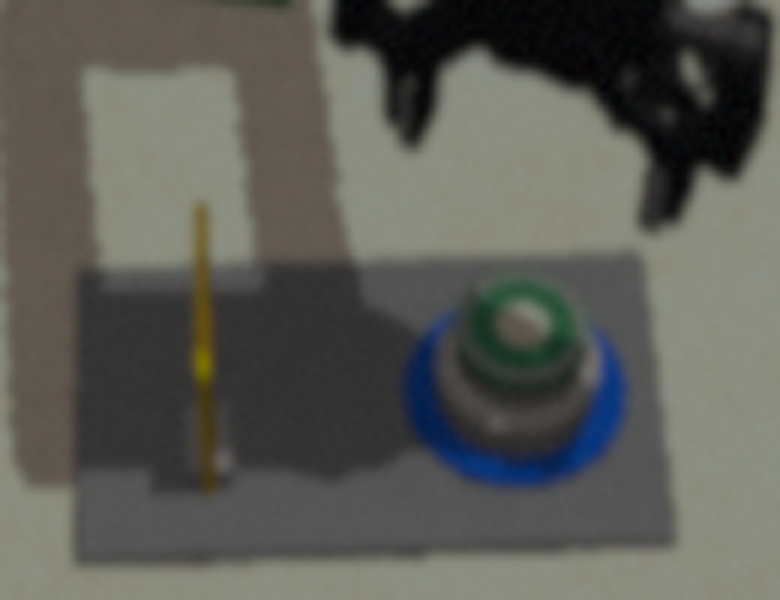

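Run:
```python
from h import *
plan([.485,-.285,.10],.92)
```

```text
at [0.5835 0.0612 0.1135] [-3.141e+00 -1.000e-03  1.189e+00] off mm [-357.9   37.6   13.2] rot deg [-0.06 -0.03 15.41] t 19.85
```

step_arm(hand=[0.08,0.08,0.08,0.08,0.08,0.08,0.08,0.08,0.08,0.08], offset=[[-0.025,0.003,0],[-0.045,0.005,0],[-0.048,0.005,0],[-0.048,0.005,0],[-0.048,0.005,0],[-0.048,0.005,0],[-0.042,0.004,0],[-0.03,0.003,0.005],[-0.02,0.002,0.005],[-0.004,0,0.003]], angular=[[0,0,0],[0,0,0],[0,0,0],[0,0,0],[0,0,0],[0,0,0],[0,0,0],[0,0,0],[0,0,7],[0,0,8]])

```text
time_s: 20.85
ee_pos: [0.4739, -0.2933, 0.0848]
orientation: [-3.119, 0.005, 0.925]
contact_force: [-0.1, 1.6, 0.1]
opening: 0.933
```

step_arm(hand=[0.08,0.08,0.08], offset=[[0,0,0],[0,0,0],[0,0,0]], angular=[[0,0,0],[0,0,0],[0,0,0]])

```text
time_s: 21.15
ee_pos: [0.4709, -0.2923, 0.0808]
orientation: [-3.11, 0.004, 0.927]
contact_force: [-0.7, -0.0, 0.1]
opening: 0.939
```

Run:
```python
from h import *
im,ps=snap('wrist','w12.png')
for t,z in(('clip_mid',.02),('clip',0)):
    for r in cams.mark_of(t,'wrist')[:2]: print(t,round(r['p'],2),np.round(r['location']),np.round(onz('wrist',r['location'],z,ps),4))
plan([.485,-.285,.10],.92);print(ps)
```

```text
clip_mid 0.76 [253. 334.] [ 0.5103 -0.3059  0.02  ]
clip 0.85 [244. 337.] [ 0.5124 -0.3026  0.    ]
at [ 0.4714 -0.2924  0.0814] [-3.112  0.004  0.926] off mm [ 14.    5.9 -18.8] rot deg [-1.71  0.26  0.36] t 21.3
(array([ 0.4708772 , -0.29230298,  0.08079121]), array([-3.11039068,  0.00436731,  0.92688906]))
```

View pics/w12.png

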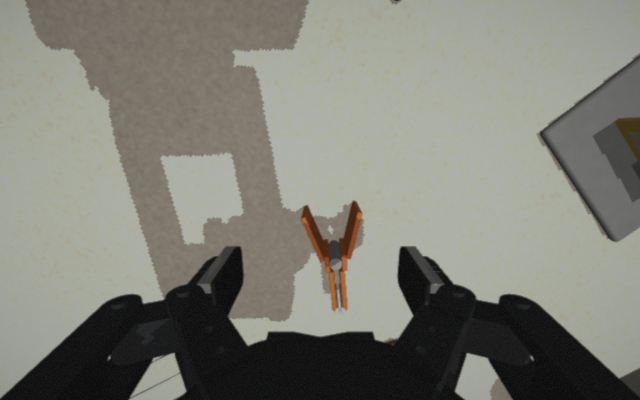

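Run:
```python
from h import *
im=cv2.imread('pics/w12.png');cv2.imwrite('pics/w12c.png',cv2.resize(im[195:320,280:390],None,fx=5,fy=5,interpolation=2))
```

```text
(no output)
```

View pics/w12c.png

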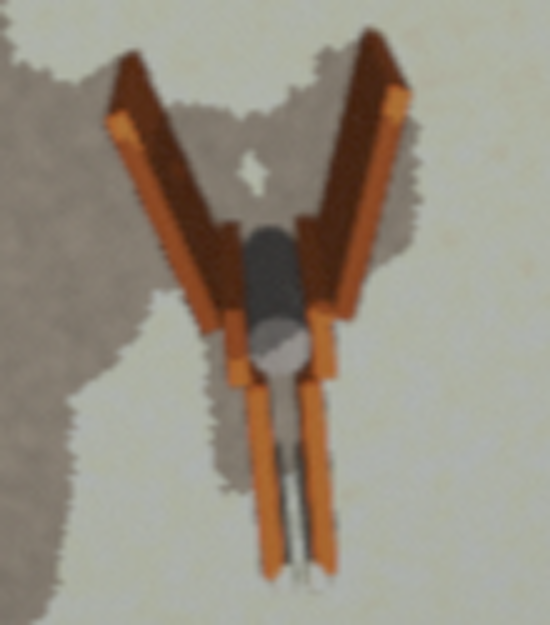

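Run:
```python
from h import *
ps=([ 0.4709,-0.2923,0.0808],[-3.1104,.0044,.9269])
q=dict(hl=[303.6,219.4],hr=[359.4,214.6],pin=[335.8,264.6],tip=[339.7,310])
P={k:onz('wrist',v[::-1],.04,ps) for k,v in q.items()}
for k,v in P.items():print(k,np.round(v,4))
hm=(P['hl']+P['hr'])/2
print('hm-pin',np.linalg.norm(hm-P['pin']),'tip-pin',np.linalg.norm(P['tip']-P['pin']),'span',np.linalg.norm(P['hl']-P['hr']))
for a,b in((P['tip'],hm),(P['tip'],P['pin']),(P['pin'],hm)):
    d=a-b;print(np.degrees(np.arctan2(d[1],d[0])))
d=P['hl']-P['hr'];print('y axis dir',np.degrees(np.arctan2(d[1],d[0])))
```

```text
hl [ 0.4659 -0.3038  0.04  ]
hr [ 0.4886 -0.2669  0.04  ]
pin [ 0.5117 -0.3063  0.04  ]
tip [ 0.5474 -0.3283  0.04  ]
hm-pin 0.040328260689781764 tip-pin 0.041964149149293806 span 0.04325753351972104
-31.4523771606646
-31.603682956725084
-31.294933732773174
y axis dir -121.67201455262602
```

Run:
```python
from h import *
plan([.489,-.2909,.06],1.021)
```

```text
at [ 0.4714 -0.2924  0.0814] [-3.112  0.004  0.926] off mm [11.8 13.8 21. ] rot deg [-1.72  0.17 -5.43] t 21.3
```

step_arm(hand=[0.07,0.07,0.07,0.07], offset=[[0.012,0.014,0.005],[0,0,0.012],[0,0,0],[0,0,0]], angular=[[-1.7,0.2,-5.4],[0,0,0],[0,0,0],[0,0,0]])

```text
time_s: 21.7
ee_pos: [0.4904, -0.2896, 0.0639]
orientation: [3.141, 0.0, 1.025]
contact_force: [0.1, -0.4, -0.1]
opening: 0.816
```

Run:
```python
from h import *
im,ps=snap('wrist','w13.png')
cv2.imwrite('pics/w13c.png',cv2.resize(im[170:370,200:440],None,fx=3.3,fy=3,interpolation=2)[:,:,::-1])
for t,z in(('clip_mid',.02),('clip',0)):
    for r in cams.mark_of(t,'wrist')[:2]: print(t,round(r['p'],2),np.round(r['location']),np.round(onz('wrist',r['location'],z,ps),4))
print(ps)
plan([.489,-.2909,-.02],1.021)
print(proj('wrist',[.512,-.305,.04],ps),proj('wrist',[.489,-.2909,.04],ps))
```

```text
clip_mid 0.79 [244. 316.] [ 0.5114 -0.3055  0.02  ]
clip 0.89 [233. 318.] [ 0.5116 -0.3035  0.    ]
(array([ 0.49043557, -0.28957625,  0.06388252]), array([3.14092420e+00, 8.03195633e-05, 1.02516887e+00]))
at [ 0.4904 -0.2898  0.0641] [3.141 0.    1.025] off mm [-1.6 -0.7 84.1] rot deg [0.06 0.   0.24] t 21.85
[255.37389141 316.50073165] [220.9253406  316.54399512]
```

View pics/w13c.png

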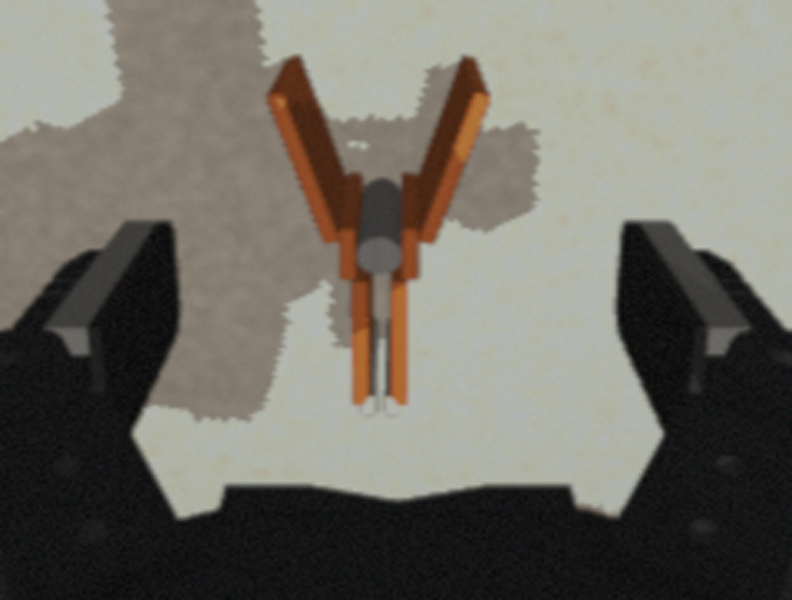

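step_arm(hand=[0.066,0.066,0.066,0.066,0.066,0.066], offset=[[-0.002,-0.001,0.015],[0,0,0.02],[0,0,0.018],[0,0,0.01],[0,0,0],[0,0,0]], angular=[[0,0,0.2],[0,0,0],[0,0,0],[0,0,0],[0,0,0],[0,0,0]])

```text
time_s: 22.45
ee_pos: [0.4899, -0.2937, 0.0021]
orientation: [3.135, 0.001, 1.018]
contact_force: [-1.0, 0.2, 0.5]
opening: 0.772
```

Run:
```python
from h import *
plan([.489,-.2909,-.02],1.021)
```

```text
at [ 0.4899 -0.2937  0.0021] [3.135e+00 1.000e-03 1.018e+00] off mm [ 1.9 -2.4 22.1] rot deg [ 0.37  0.05 -0.16] t 22.45
```

step_arm(hand=[0.066,0.066,0.066,0.066,0.066,0.066], offset=[[0.002,-0.002,0.004],[0,0,0.007],[0,0,0.006],[0,0,0.003],[0,0,0],[0,0,0]], angular=[[0.4,0,-0.2],[0,0,0],[0,0,0],[0,0,0],[0,0,0],[0,0,0]])

```text
time_s: 23.05
ee_pos: [0.4908, -0.2918, -0.0174]
orientation: [3.138, 0.001, 1.022]
contact_force: [1.0, 0.5, 0.1]
opening: 0.774
```

Run:
```python
from h import *
plan([.489,-.2909,-.02],1.021)
im,ps=snap('wrist','w14.png')
cv2.imwrite('pics/w14c.png',cv2.resize(im[170:370,200:440],None,fx=3.3,fy=3,interpolation=2)[:,:,::-1])
im,ps=snap('scene','scene14.png')
cv2.imwrite('pics/s14c.png',cv2.resize(im[150:230,140:240],None,fx=7,fy=7,interpolation=2)[:,:,::-1])
```

```text
at [ 0.4908 -0.2918 -0.0174] [3.138e+00 1.000e-03 1.022e+00] off mm [-0.2 -2.   2.6] rot deg [0.18 0.06 0.06] t 23.05
```

View pics/w14c.png

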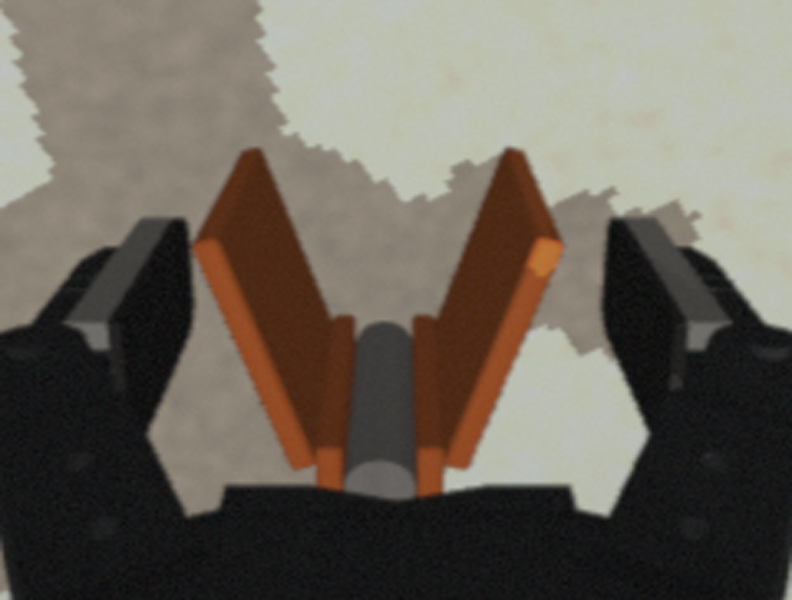

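View pics/s14c.png

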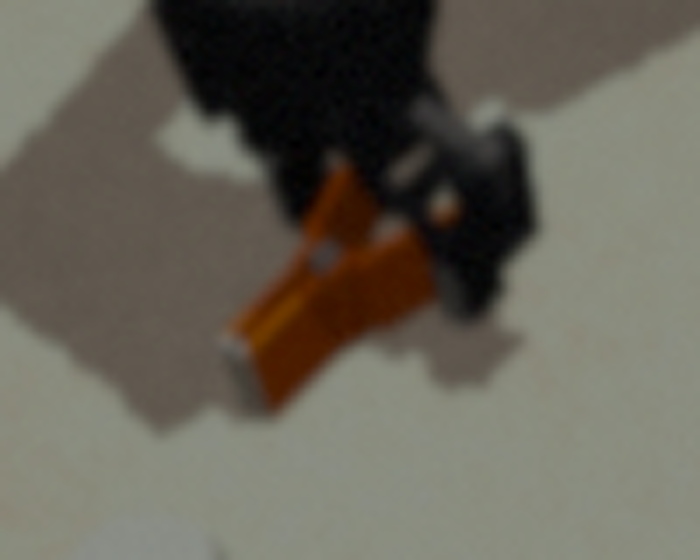

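step_arm(hand=[0.066,0.066,0.05,0.03,0.012,0.012,0.012,0.012,0.012,0.012], offset=[[0,-0.002,0.0025],[0,0,0],[0,0,0],[0,0,0],[0,0,0],[0,0,0],[0,0,0],[0,0,0],[0,0,0],[0,0,0]], angular=[[0.1,0,0],[0,0,0],[0,0,0],[0,0,0],[0,0,0],[0,0,0],[0,0,0],[0,0,0],[0,0,0],[0,0,0]], newtons=30)

```text
time_s: 24.15
ee_pos: [0.4895, -0.2914, -0.0184]
orientation: [3.138, 0.002, 1.022]
contact_force: [0.2, 0.2, 1.0]
opening: 0.24
```

Run:
```python
from h import *
im,ps=snap('wrist','w15.png')
cv2.imwrite('pics/w15c.png',cv2.resize(im[170:370,200:440],None,fx=3.3,fy=3,interpolation=2)[:,:,::-1])
print(status.state())
im,ps=snap('scene','scene15.png')
cv2.imwrite('pics/s15c.png',cv2.resize(im[150:230,140:240],None,fx=7,fy=7,interpolation=2)[:,:,::-1])
```

```text
{'time_s': 24.2, 'joints': array([-0.61011826,  0.55371338,  1.77706746, -0.00192383,  0.80726103,
       -1.63086994]), 'dq': array([ 0.00123334,  0.00135226, -0.00116517,  0.00108388, -0.00036071,
       -0.00198775]), 'joint_efforts': array([ 7.12155411e-02, -5.03533745e+01, -1.51052910e+01,  3.82468861e-02,
       -1.17518432e-01, -5.49969559e-05]), 'ee_pos': array([ 0.48947231, -0.29136661, -0.01845189]), 'orientation': array([3.13813292e+00, 1.60509365e-03, 1.02207673e+00]), 'contact_force': array([-0.03111053, -0.66729942,  1.82448978]), 'torque': array([-0.03570746,  0.06780953, -0.05606056]), 'opening': 0.23552575411716783}
```

View pics/w15c.png

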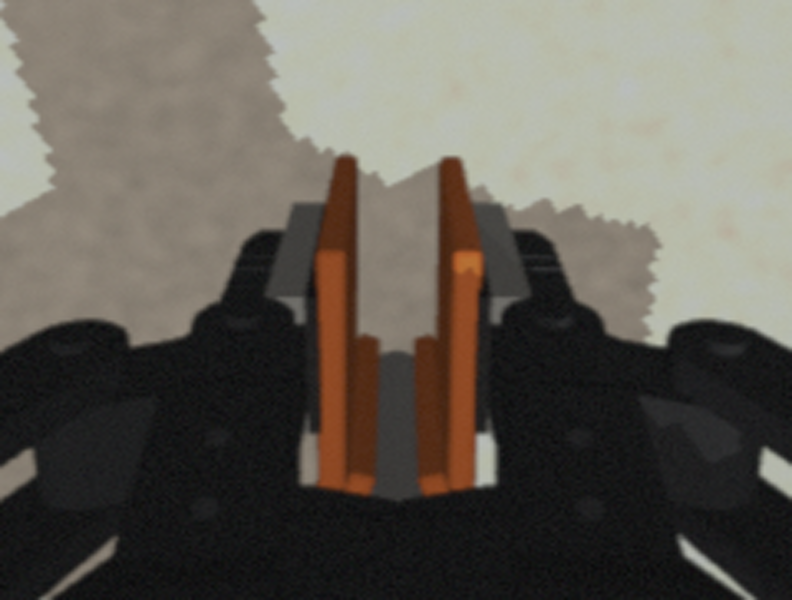

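View pics/s15c.png

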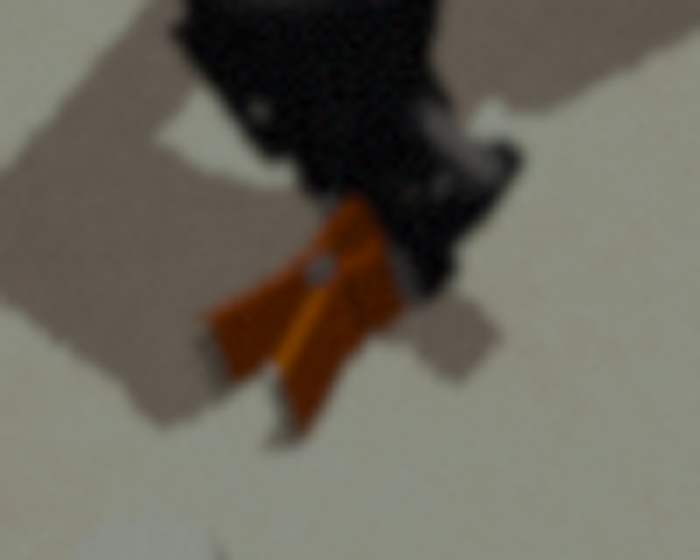

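Run:
```python
from h import *
ps=([0.5848,0.0612,0.1154],[3.14,-.002,1.189])
C=[onz('wrist',q[::-1],.008,ps) for q in([343,107],[393,223],[148,206])]
for c in C:print(np.round(c,4))
d=C[0]-C[2];print('y-edge',np.linalg.norm(d),np.degrees(np.arctan2(d[1],d[0]))-90)
d=C[1]-C[0];print('x-edge',np.linalg.norm(d),np.degrees(np.arctan2(d[1],d[0])))
# top0: yellow
im=cv2.imread('pics/top0.png');cv2.imwrite('pics/top0c.png',cv2.resize(im[160:235,275:380],None,fx=7,fy=7,interpolation=2))
hsv=cv2.cvtColor(im,cv2.COLOR_BGR2HSV);m=cv2.inRange(hsv,(20,120,60),(35,255,255))
ys,xs=np.nonzero(m);k=(xs>335)&(xs<370)&(ys<215)&(ys>165)
print(np.c_[xs,ys][k].min(0),np.c_[xs,ys][k].max(0))
# base mask in top0
mm=cv2.inRange(hsv,(0,0,60),(180,60,125));mm[:160]=0;mm[235:]=0;mm[:,:275]=0;mm[:,380:]=0
mm|=cv2.inRange(hsv,(105,130,40),(125,255,255))*(np.abs(np.arange(640)[None,:]-306)<20).astype('uint8')
cs,_=cv2.findContours(mm,0,2);c=max(cs,key=cv2.contourArea);b=cv2.boxPoints(cv2.minAreaRect(c));print(cv2.contourArea(c),b)
for q in b:print(np.round(onz('top',q[::-1],.008),4))
```

```text
[0.5174 0.1119 0.008 ]
[0.6425 0.1199 0.008 ]
[ 0.5329 -0.104   0.008 ]
y-edge 0.21639854572671416 4.094928704541573
x-edge 0.12537364645628546 3.6431746656668715
[350 175] [354 205]
4222.5 [[282.34338 174.03459]
 [367.3236  166.80223]
 [371.667   217.83684]
 [286.68677 225.0692 ]]
[0.645  0.1224 0.008 ]
[ 0.6617 -0.0995  0.008 ]
[ 0.5286 -0.1085  0.008 ]
[0.5119 0.1116 0.008 ]
```

View pics/top0c.png

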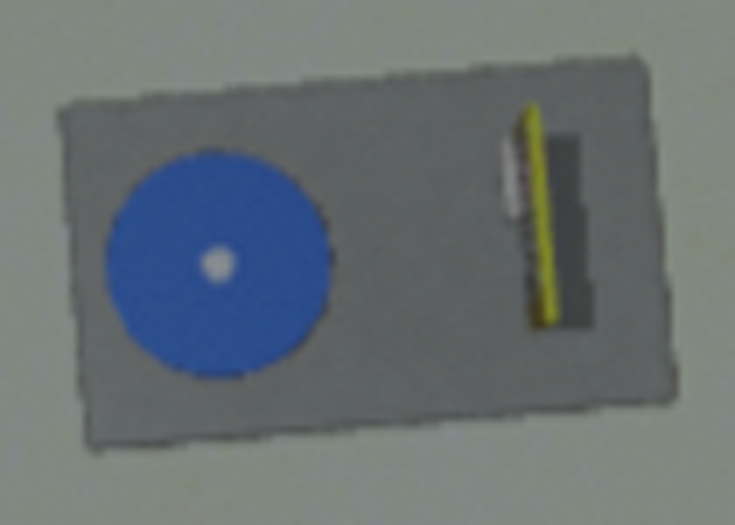

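step_arm(hand=[0.012,0.012,0.012,0.012,0.012,0.012], offset=[[0,0,-0.005],[0,0,-0.012],[0,0,-0.015],[0,0,-0.012],[0,0,-0.005],[0,0,0]], angular=[[0,0,0],[0,0,0],[0,0,0],[0,0,0],[0,0,0],[0,0,0]])

```text
time_s: 24.85
ee_pos: [0.4894, -0.291, 0.0345]
orientation: [3.138, 0.001, 1.022]
contact_force: [-0.1, 0.6, -0.9]
opening: 0.238
```

step_arm(hand=[0.012,0.012,0.012,0.012,0.012,0.012,0.012,0.012,0.012,0.012], offset=[[0.008,-0.007,0],[0.015,-0.014,0],[0.022,-0.02,0],[0.026,-0.024,0],[0.026,-0.024,0],[0.024,-0.023,0],[0.018,-0.018,0],[0.014,-0.014,0],[0.008,-0.008,0],[0,0,0]], angular=[[0,0,0],[0,0,0],[0,0,0],[0,0,0],[0,0,0],[0,0,0],[0,0,0],[0,0,0],[0,0,0],[0,0,0]])

```text
time_s: 25.85
ee_pos: [0.4291, -0.0546, 0.0296]
orientation: [-3.129, 0.003, 1.022]
contact_force: [0.1, 0.2, 0.3]
opening: 0.236
```

Run:
```python
from h import *
plan([.4432,-.0636,.02],1.642)
for n in('scene','top'):
    im,_=snap(n,n+'16.png')
im=cv2.imread('pics/scene16.png');cv2.imwrite('pics/s16c.png',cv2.resize(im[130:260,220:390],None,fx=4.5,fy=4.5,interpolation=2))
print(status.state()['opening'])
```

```text
at [ 0.4291 -0.0546  0.0296] [-3.129e+00  3.000e-03  1.022e+00] off mm [-0.3 16.9  9.4] rot deg [-7.500e-01 -3.000e-02 -3.551e+01] t 25.85
0.23901077899852818
```

View pics/s16c.png

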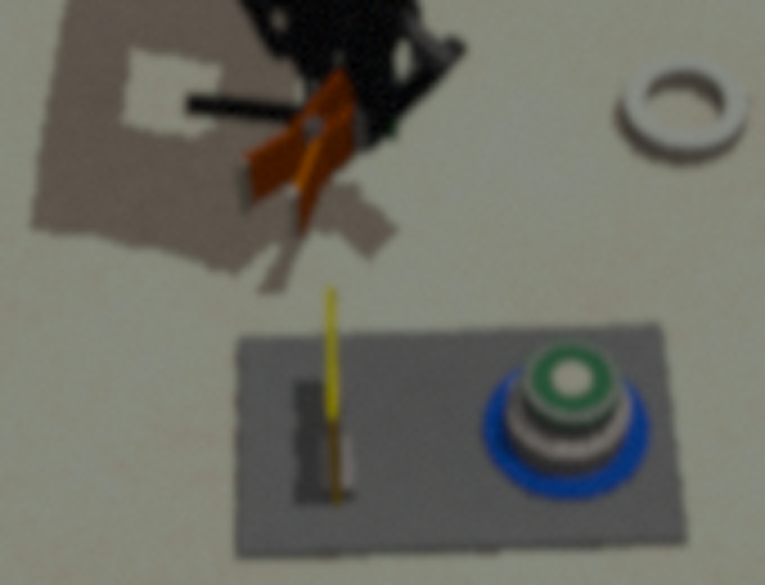

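step_arm(hand=[0.012,0.012,0.012,0.012,0.012,0.012,0.012,0.012,0.012], offset=[[0,0.009,0],[0,0.005,0.002],[0,0,0.002],[0,0,0.002],[0,0,0],[0,0,0],[0,0,0],[0,0,0],[0,0,0]], angular=[[-0.7,0,-3.5],[0,0,-6],[0,0,-7],[0,0,-7],[0,0,-6],[0,0,-4],[0,0,-2],[0,0,0],[0,0,0]])

```text
time_s: 26.85
ee_pos: [0.4509, -0.0741, 0.0235]
orientation: [3.133, 0.009, 1.655]
contact_force: [-0.2, -0.9, -0.6]
opening: 0.239
```

Run:
```python
from h import *
plan([.4432,-.0636,.0096],1.642)
im,_=snap('wrist','w17.png')
```

```text
at [ 0.4509 -0.0741  0.0235] [3.133 0.009 1.655] off mm [11.2 -6.9 13.7] rot deg [0.48 0.52 0.72] t 26.85
```

View pics/w17.png

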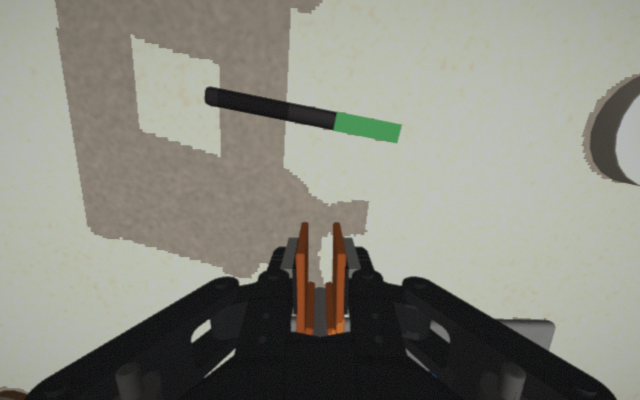

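step_arm(hand=[0.012,0.012,0.012,0.012], offset=[[0.006,-0.003,0.006],[0.005,-0.003,0.006],[0,0,0],[0,0,0]], angular=[[0.4,0.5,0.7],[0,0,0],[0,0,0],[0,0,0]])

```text
time_s: 27.3
ee_pos: [0.4434, -0.0631, 0.0101]
orientation: [3.141, -0.001, 1.639]
contact_force: [0.2, 0.2, -1.0]
opening: 0.238
```

Run:
```python
from h import *
plan([.4432,-.0636,.0096],1.642)
for n in('top','scene'):
    im,_=snap(n,n+'18.png')
    for t,z in(('clip_mid',.048),('card_edge',.048)):
        for r in cams.mark_of(t,n)[:2]: print(n,t,round(r['p'],2),np.round(r['location'],1),np.round(onz(n,r['location'],z),4))
im=cv2.imread('pics/top18.png');a=cv2.resize(im[170:270,310:410],None,fx=5,fy=5,interpolation=2)
cv2.imwrite('pics/c18t.png',a)
im=cv2.imread('pics/scene18.png');a=cv2.resize(im[130:260,230:360],None,fx=4.5,fy=4.5,interpolation=2)
cv2.imwrite('pics/c18s.png',a)
```

```text
at [ 0.4434 -0.0631  0.0101] [ 3.141e+00 -1.000e-03  1.639e+00] off mm [-0.5 -0.2  0.5] rot deg [ 0.01 -0.04 -0.16] t 27.3
top card_edge 0.84 [207.3 354.4] [ 0.5544 -0.0612  0.048 ]
scene clip_mid 0.75 [172.9 293.2] [ 0.4689 -0.061   0.048 ]
scene clip_mid 0.32 [218.4 346.4] [0.5911 0.0623 0.048 ]
```

View pics/c18t.png

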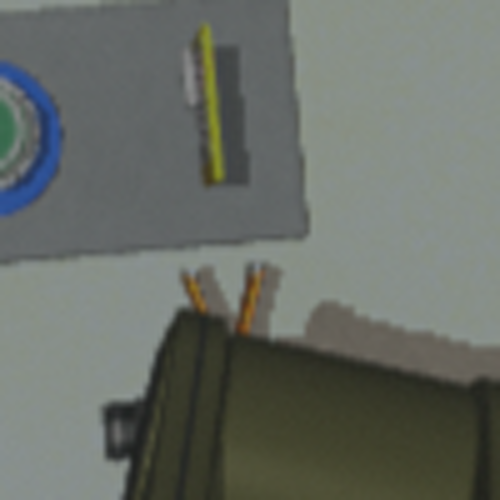

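View pics/c18s.png

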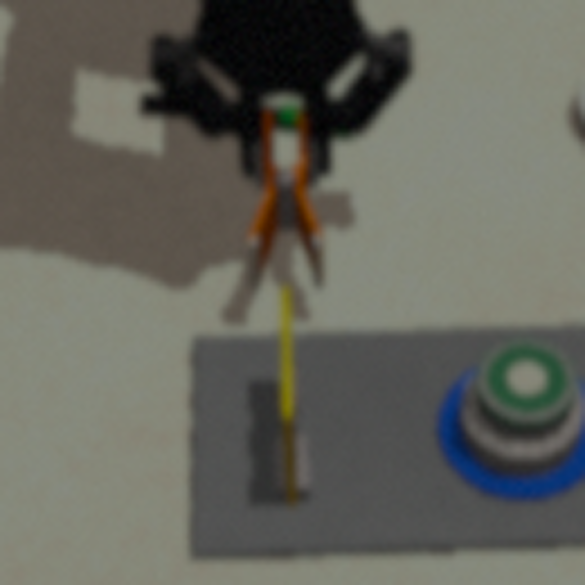

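Run:
```python
from h import *
print('tips mid top',np.round(onz('top',[223.8,354.7],.068),4))
e=onz('top',[206.8,353.2],.088);f=onz('top',[175.6,351.2],.088);print('edge top',np.round(e,4),np.round(f,4))
print('tips mid scene',np.round(onz('scene',[130+240/4.5,230+285/4.5],.068),4))
print('edge scene',np.round(onz('scene',[130+288/4.5,230+287/4.5],.088),4),'far',np.round(onz('scene',[130+418/4.5,230+287/4.5],.088),4))
ps=pose();y=ps[1][2];X=np.array([np.sin(y),-np.cos(y)])
print('expected tips',np.round(ps[0][:2]+(.0263+.046)*X,4))
```

```text
tips mid top [ 0.5132 -0.0598  0.068 ]
edge top [ 0.5537 -0.0552  0.088 ] [ 0.6288 -0.0515  0.088 ]
tips mid scene [ 0.5146 -0.0574  0.068 ]
edge scene [ 0.5587 -0.0531  0.088 ] far [ 0.6327 -0.0488  0.088 ]
expected tips [ 0.5162 -0.0586]
```

step_arm(hand=[0.012,0.012,0.012,0.012,0.012,0.012], offset=[[0.0012,0.006,0],[0,0.01,0],[0,0.01,0],[0,0.005,0],[0,0,0],[0,0,0]], angular=[[0,0,-0.1],[0,0,0],[0,0,0],[0,0,0],[0,0,0],[0,0,0]])

```text
time_s: 28.2
ee_pos: [0.48, -0.0601, 0.0111]
orientation: [3.137, 0.001, 1.641]
contact_force: [-0.3, -0.1, -1.3]
opening: 0.236
```

Run:
```python
from h import *
plan([.5031,-.0578,.0096],1.642)
```

```text
at [ 0.48   -0.0601  0.0111] [3.137e+00 1.000e-03 1.641e+00] off mm [ 0.7 23.2  1.6] rot deg [ 0.26  0.03 -0.06] t 28.2
```

step_arm(hand=[0.012,0.012,0.012,0.012,0.012,0.012], offset=[[0.0007,0.004,0.001],[0,0.006,0],[0,0.005,0],[0,0.002,0],[0,0,0],[0,0,0]], angular=[[0.2,0,0],[0,0,0],[0,0,0],[0,0,0],[0,0,0],[0,0,0]])

```text
time_s: 28.8
ee_pos: [0.4975, -0.058, 0.0097]
orientation: [-3.141, 0.0, 1.641]
contact_force: [-0.9, 0.1, -0.4]
opening: 0.234
```

Run:
```python
from h import *
plan([.5031,-.0578,.0096],1.642)
im,_=snap('scene','scene19.png');cv2.imwrite('pics/c19s.png',cv2.resize(im[150:250,250:350],None,fx=6,fy=6,interpolation=2)[:,:,::-1])
im,_=snap('top','top19.png');cv2.imwrite('pics/c19t.png',cv2.resize(im[160:240,310:400],None,fx=7,fy=7,interpolation=2)[:,:,::-1])
```

```text
at [ 0.4975 -0.058   0.0097] [-3.141  0.     1.641] off mm [-0.2  5.6  0.1] rot deg [-0.04  0.01 -0.07] t 28.8
```

View pics/c19s.png

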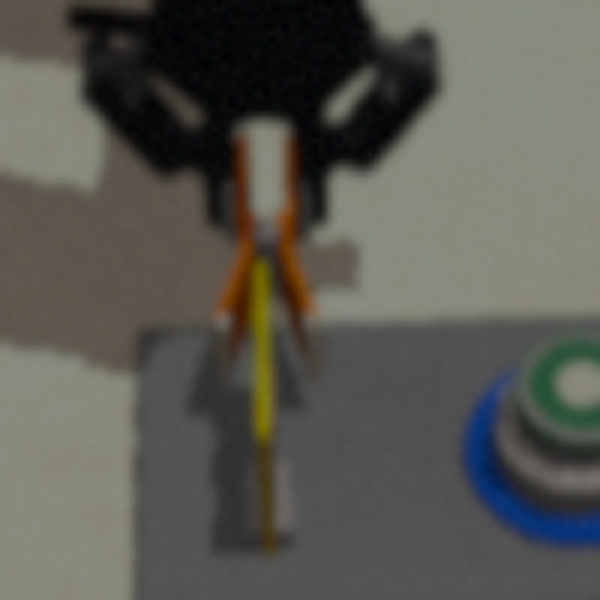

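View pics/c19t.png

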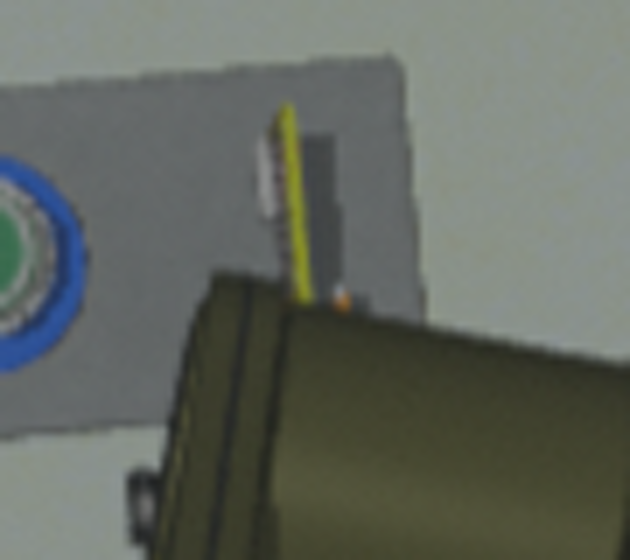

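step_arm(hand=[0.012,0.012,0.012,0.012,0.012,0.012], offset=[[0,0.003,0],[0,0.002,0],[0,0.001,0],[0,0,0],[0,0,0],[0,0,0]], angular=[[0,0,0],[0,0,0],[0,0,0],[0,0,0],[0,0,0],[0,0,0]])

```text
time_s: 29.5
ee_pos: [0.5033, -0.0575, 0.0098]
orientation: [-3.14, 0.0, 1.641]
contact_force: [-0.3, 0.6, -0.4]
opening: 0.24
```

Run:
```python
from h import *
plan([.5031,-.0578,.0096],1.642);print(status.state()['contact_force'])
im,_=snap('scene','scene20.png');cv2.imwrite('pics/c20s.png',cv2.resize(im[170:230,260:330],None,fx=10,fy=10,interpolation=2)[:,:,::-1])
im,_=snap('wrist','w20.png')
plan([.5031,-.0578,.0096],1.642);print(status.state()['opening'])
```

```text
at [ 0.5033 -0.0575  0.0098] [-3.14   0.     1.641] off mm [-0.3 -0.2  0.2] rot deg [-0.06  0.01 -0.08] t 29.5
[-0.34048134  0.59680148 -0.37077466]
at [ 0.5032 -0.0575  0.0098] [-3.14   0.     1.641] off mm [-0.3 -0.2  0.2] rot deg [-0.07  0.01 -0.08] t 29.6
0.24137707098207098
```

View pics/c20s.png

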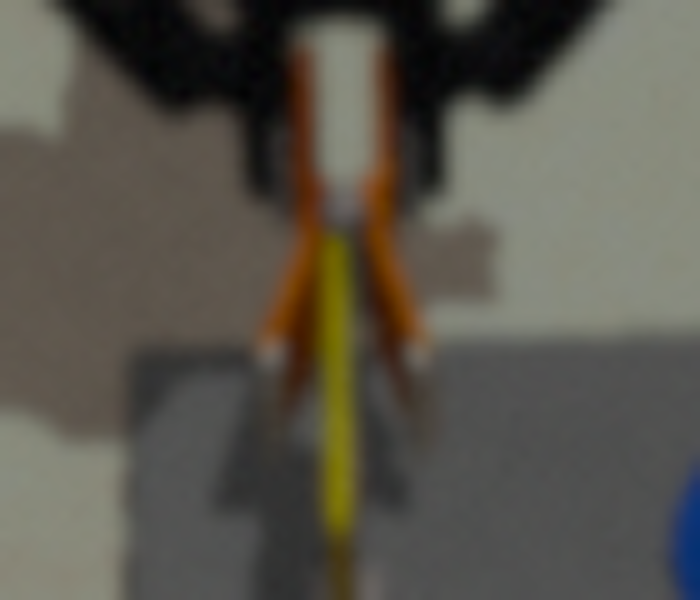

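View pics/w20.png

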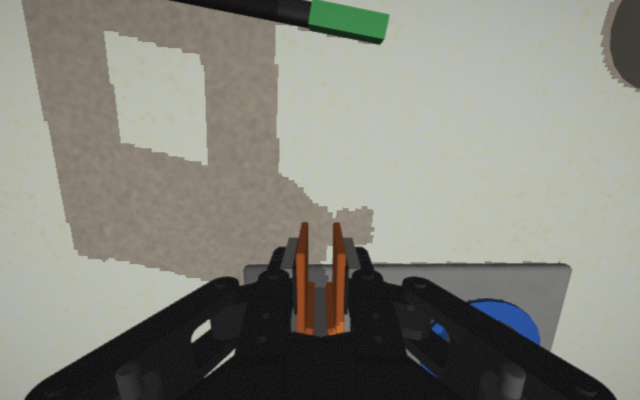

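View pics/scene20.png

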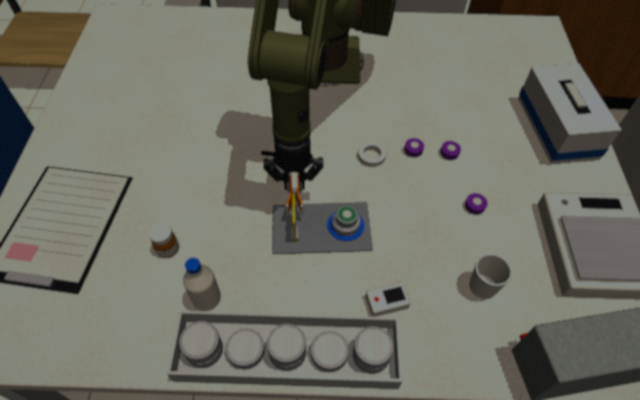

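Run:
```python
from h import *
S=lambda x,y,z:np.round(onz('scene',[170+y/10,260+x/10],z),4)
print('tips',S(272,350,.068),S(418,350,.068),'pin',S(343,205,.068))
print('card edge',S(336,237,.088),'far',S(341,535,.088))
im=cv2.imread('pics/scene20.png')[:,:,::-1].copy()
hsv=cv2.cvtColor(im,cv2.COLOR_RGB2HSV);m=cv2.inRange(hsv,(22,140,60),(35,255,255))
for r in range(190,226,3):
    xs=np.nonzero(m[r,285:305])[0]
    if len(xs):
        w=hsv[r,285+xs,2].astype(float);print(r,len(xs),round(285+xs.mean(),2),np.round(onz('scene',[r,285+xs.mean()],.088),4))
```

```text
tips [ 0.5742 -0.0671  0.068 ] [ 0.573  -0.0355  0.068 ] pin [ 0.5345 -0.054   0.068 ]
card edge [ 0.558  -0.0536  0.088 ] far [ 0.6341 -0.048   0.088 ]
193 1 293.0 [ 0.5561 -0.055   0.088 ]
196 3 293.0 [ 0.5641 -0.0545  0.088 ]
199 3 293.0 [ 0.572 -0.054  0.088]
202 3 293.0 [ 0.5799 -0.0535  0.088 ]
205 3 293.0 [ 0.5877 -0.0531  0.088 ]
208 3 293.0 [ 0.5954 -0.0526  0.088 ]
211 2 293.5 [ 0.603  -0.0511  0.088 ]
214 2 293.5 [ 0.6106 -0.0506  0.088 ]
217 3 293.0 [ 0.6181 -0.0512  0.088 ]
220 3 293.0 [ 0.6256 -0.0508  0.088 ]
223 2 293.5 [ 0.633  -0.0493  0.088 ]
```

step_arm(hand=[0.012,0.012,0.012,0.012], offset=[[-0.0008,0,0],[0,0,0],[0,0,0],[0,0,0]], angular=[[0,0,0],[0,0,0],[0,0,0],[0,0,0]])

```text
time_s: 30.0
ee_pos: [0.5031, -0.0584, 0.0098]
orientation: [-3.14, 0.0, 1.64]
contact_force: [-0.6, 0.6, -0.9]
opening: 0.237
```

Run:
```python
from h import *
from plant import ticket
im,_=snap('scene','scene21.png')
blobs(im,(55,50,40),(85,255,255),.056,'scene',None,60)
s=status.state();print(s['ee_pos'],s['orientation'],s['contact_force'],s['opening'],np.abs(s['dq']).max())
print(ticket.job_done())
```

```text
scene [338, 206, 18, 16, 158] [346.6 213.7] [0.584  0.0623 0.056 ]
[ 0.50310787 -0.05839868  0.00979981] [-3.14023871e+00  9.48144217e-05  1.64047627e+00] [ 0.43886324  0.18121767 -1.00021136] 0.23747077619047968 0.0014558184816341952
the job is handed in; nothing more can be done
None
```

I stacked the wide tin and then the green-lidded tin on the blue plate, squeezed the clip wide open, and handed the job in at about 30 s. The arm is holding the clip round the card's near edge.

**Tins:** both are standing and released. The green lid measures (0.584, 0.062), which matches the plate centre of (0.584, 0.062) to about 1 mm.

**Clip:**
- **Opening:** the gripper reads 0.24, about 20 mm. Handles squeezed to the stop should read about 22 mm, and the tins read about 1 mm low too, so I take it as fully open.
- **Pose:** it is level, with its middle about 48 mm above the table.
- **Card edge:** the scene camera puts the edge about 16 mm inside the tips, and my arm-pose estimate said 18 mm. It sits within about 1 mm of the middle between the jaws. The force reading shows no contact beyond the clip's weight.

**What went wrong or disagreed:**
- My first move was written in millimetres instead of metres. The robot limited it to a safe step, and nothing was touched.
- The finger tips sat about 25 mm behind the reported TCP, so my first grip on the wide tin closed above it. I then worked to heights measured from the camera pictures.
- The top and scene cameras disagreed by a few millimetres on where the card edge is. I used the geometry from the plate, checked against the scene picture.
- The arm hid the jaws from the top camera at the end, so the last check of the clip rests on the scene camera and the arm pose. I took it just before a final 0.8 mm sideways correction and did not re-measure the jaws afterwards.

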